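# Fill the tube, index the carriage, hold the lock pin home

## Robot

A 6-joint arm with a two-finger parallel gripper is mounted at the origin on the work surface. World frame = base frame: x ahead of the robot, y to its left, z up, the work surface at z = 0. Lengths are in m, angles in rad, forces in N, time in s.
With the tool pointing down it reaches from about 0.35 to 0.925 m from the base axis. Payload 6.4 kg.
Tool frame: the origin (TCP) lies midway between the tips of the shut fingers; the grasp point (between the pads) lies hold_point_z behind it (hold_point_z is the distance from the TCP to the grasp point, in m); x points along the fingers, z is the direction in which the jaws open and shut, and the axes are right-handed (so a half turn about x gives the same grasp; the last joint's range is limited). The gripper opens to 85 mm and grips with 20 to 120 N. Pads are 22 mm wide; open, the fingers measure 114 mm over their backs; the gripper's body (76 mm by 85 mm) begins 54 mm behind the grasp point. The pads swing forward as they close: fully open they stand 13 mm farther back than shut.
Start: joints at [-1.307, 0.245, 1.558, -0, 1.339, -0.174], TCP at [0.276, -0.589, 0.231] pointing down, gripper open.
Joint ranges: [-3.13, 3.13], [-1.02, 2.26], [0.13, 2.54], [-0.95, 4.09], [0.21, 2.88], [-2.74, 2.74]. Speed limits (rad/s): [2.57, 2.57, 3.14, 3.14, 3.14, 3.14].

## Interface

Orientations are given as a unit quaternion [x, y, z, w].
In Python, from plant import get_obs, camera, finish_job, hold_point_z gives the robot as it stands.
- The arm moves only by the shell command python3 -m creep 'ROWS' [FORCE]. ROWS is JSON, a list of rows, each an object of numbers: "wx", "wy", "wz": the turn, a rotation vector about the tool's x, y, z in degrees; "dx", "dy", "dz": the shift along the tool's x, y, z in m; "jaw": the opening, from -1 (shut) to 1 (fully open). A call has 1 to 10 rows; each row is the pose to reach, as a shift and turn from the pose measured when the call began, along the tool's axes at that moment; what a row does not reach only later rows make up. A row lasts 1/12 s, in which the tool goes at most 41.7 mm and 7.16 degrees, less where a joint would pass 70% of its speed; a pose out of reach is approached as far as the arm can. A call with a gripper value outside its range is refused whole. The fingers move at their own pace and stop on an object; FORCE is the grip in N (left out, the last holds). Time passes only in rows, so rows that repeat a pose let the fingers close. It gives the time, the measured TCP pose, the force and the opening at its end, in the units of the state.
- get_obs(): the state, without advancing time (a new reading comes with each control period).
- camera(name): name is "scene" or "top" or "wrist"; returns a dict with "color" (384x512x3 uint8, red, green, blue), "fov_y" (degrees; the focal length in pixels is half the picture's height over the tangent of half this angle, whatever the lens; pixels are square), "cx", "cy" (the principal point, pixels), "k1" (the pictures are not rectified: a ray, as slopes to the right and down, at radius r is drawn at 1 + k1 r^2 times it, then the intrinsics apply), "R" (3x3) and "t" (3): a world point X has camera coordinates R X + t. Camera axes: x right, y down, z forward; pixel columns grow to the right and rows downward; lengths in m; the calibration is good to about 2 mm. A picture is of the moment at which its call begins. There is no depth.
- finish_job(): hands the job in, once; it reports no verdict.
The state is a dict: "clock": time; "q": joint angles; "dq": joint speeds; "tau": joint torques, N m; "tcp_pos": TCP position; "tcp_rot": TCP orientation; "ft_force": force on the tool from outside, world axes, zero at the start; "moment": the same for the moment, N m; "grip_width": opening from 0.0 (shut) to 1.0 (fully open).
Only numpy, scipy, OpenCV 4.12 (cv2) and the standard library are available. Lean on these libraries where they do the work, as an engineer would, in place of code of your own. Each camera call takes 0.05 s, during which the arm holds its last target.

## Task

Pour the four brass balls from the green scoop through the blue funnel into the clear tube below it, and set the scoop back down flat on the table. Then pull the red lock knob up, slide the carriage along to the next hole so that the empty tube comes under the funnel, push the knob fully down so that the pin is home in that hole, and finish while still holding it down: its spring lifts it again if you let go. Leave the jar, tin, mallet and thread spool alone.

Things in the scene. Friction and masses are not known exactly. Their poses are not given: they have to be found in the camera images.
- stand: fixed filling stand on the table. Origin: on the table, straight below the funnel's centre. Its own y axis runs along its dark steel rail (64 mm wide, top 25 mm above the table, from y = -95 to +245 mm, with 12 mm high guide lips on both long edges); the carriage slides along +y. The funnel hangs from a post that stands at x = +90 mm (behind the rail, up to 166 mm high); the sides at -x and -y of the funnel are open
- funnel_mouth (a point): centre of the round blue funnel's rim, 200 mm above the table; inside diameter at the rim 126 mm, cone down to a straight throat of 34 mm inside diameter whose end is 5 mm above the tubes
- carriage (a joint): position of the aluminium carriage along the stand's +y (m): about 0 at the start (first hole, tube A under the funnel), 0.060 at the next hole (tube B under the funnel). It is locked while the pin is in a hole; free, it slides stiffly (about 2 N). End stops at -0.03 and 0.075
- tube_a (a point): centre of the inner floor of clear tube A on the carriage (inside diameter 38 mm, 44 outside, 74 mm deep inside, upright, its floor 41 mm above the table); moves with the carriage; starts empty under the funnel
- tube_b (a point): the same for the second tube B, 60 mm from tube A towards the stand's -y; stays empty
- plunger (a joint): height of the lock plunger (m): 0 = fully down, pin home, knob resting on its housing; grows as it is pulled up, stop at 0.026. Left alone its spring (500 N/m) floats it at about 0.006, pin half in the hole and still locked; from 0.016 up the pin is clear of the rail. Pulling it to 0.020 takes about 7 N, pressing it to 0 about 4 N. The pin is 10 mm thick with a round tip, the holes are 12.5 mm wide
- lock_knob: red round lock knob of the plunger, 30 mm diameter, 32 mm high, upright, on the carriage 135 mm from tube A towards the stand's +y. Origin: centre of its underside, 57 mm above the table when the plunger is fully down. Below it a 22 mm wide housing goes down to the carriage plate (37 mm above the table)
- knob_mid (a point): centre of the red knob, half-way up (16 mm above its underside)
- next_hole (a point): mouth of the rail's next hole, where the pin must go, at the rail's top; 60 mm along the stand's +y from the hole in which the pin starts
- scoop_grip (a point): point to pinch on the loose green scoop: centre of its upright black tab, which is 12 mm thick (scoop's y), 30 mm long (x), its top 66 mm above the scoop's underside; this point is 52 mm above the underside. Axes: x level towards the spout, z up. Scoop 140 g, standing flat on the table; its walls end 32 mm above its underside
- scoop_spout (a point): middle of the scoop's open spout, on its floor's edge: 122 mm ahead (x) of scoop_grip and 32 mm below it; opening 32 mm wide. The floor rises 8 degrees towards the spout, so the balls stay at the back while the scoop is level and roll out when the spout is tipped down 12 to 45 degrees
- ball0_center (a point): centre of brass ball 1 of 4, 15 mm diameter, 15 g, lying loose in the scoop
- ball1_center (a point): centre of brass ball 2 of 4, 15 mm diameter, 15 g, lying loose in the scoop
- ball2_center (a point): centre of brass ball 3 of 4, 15 mm diameter, 15 g, lying loose in the scoop
- ball3_center (a point): centre of brass ball 4 of 4, 15 mm diameter, 15 g, lying loose in the scoop
- jar: bystander: white jar with a blue cap, 64 mm diameter, 75 mm high; origin at its underside
- tin: bystander: open green tin, 100 x 130 x 60 mm; origin at its underside
- mallet: bystander: wooden mallet lying on the table, 240 mm long; origin at its underside
- spool: bystander: blue thread spool, 44 mm diameter, 50 mm high; origin at its underside
Things that resemble listed ones, but are neither listed nor needed, are in the scene too. Leave any brown or pink look-alike of the part that bears scoop_grip alone.

How it is judged:
On the way, in this order (a step that is already met when the one before it is completed fails the run):
1. all four balls are in tube A while the carriage is still at the first hole (horizontal distance between each of ball0_center, ball1_center, ball2_center, ball3_center and tube_a below 0.0145 m and z of ball0_center in the frame of tube_a between 0 and 0.072 m and z of ball1_center in the frame of tube_a between 0 and 0.072 m and z of ball2_center in the frame of tube_a between 0 and 0.072 m and z of ball3_center in the frame of tube_a between 0 and 0.072 m and value of joint carriage between -0.006 and 0.006 m), for 0.2 s.
2. the scoop is set down flat on the table, let go (angle between scoop_grip's own z axis and vertical below 0.12 rad and height (world z) of scoop_grip between 0.046 and 0.058 m and distance between the grasp point and scoop_grip above 0.06 m), for 0.1 s.
3. the knob is pulled up until the pin is clear, at the first hole (value of joint plunger above 0.0155 m and value of joint carriage below 0.01 m).
4. the carriage reaches the next hole (value of joint carriage between 0.056 and 0.064 m).
At the end, for the whole second after the job is handed in: All four balls are in tube A; the carriage is within 3 mm of the next hole (0.060 m); the plunger is within 2.5 mm of fully down, with the fingers on the knob (more than 1.5 N) holding it there; the scoop stands flat on the table (tilt under 0.12 rad, grip point 46 to 58 mm high) (horizontal distance between each of ball0_center, ball1_center, ball2_center, ball3_center and tube_a below 0.0145 m and z of ball0_center in the frame of tube_a between 0 and 0.072 m and z of ball1_center in the frame of tube_a between 0 and 0.072 m and z of ball2_center in the frame of tube_a between 0 and 0.072 m and z of ball3_center in the frame of tube_a between 0 and 0.072 m and value of joint carriage between 0.057 and 0.063 m and value of joint plunger below 0.0025 m and contact force between the fingers and lock_knob above 1.5 N and angle between scoop_grip's own z axis and vertical below 0.12 rad and height (world z) of scoop_grip between 0.046 and 0.058 m); the arm keeps its last pose, push and grip.
It fails at once if the jar is moved more than 30 mm (distance of jar from where it was at the start of the episode above 0.03 m).
It fails at once if the tin is moved more than 30 mm (distance of tin from where it was at the start of the episode above 0.03 m).
It fails at once if the mallet is moved more than 30 mm (distance of mallet from where it was at the start of the episode above 0.03 m).
It fails at once if the spool is moved more than 30 mm (distance of spool from where it was at the start of the episode above 0.03 m).
It also fails if it takes over 72 s, if anything falls off the work surface, if the arm or the gripper's body presses on something with over 40 N, if the wrist force passes 120 N, or if a joint passes its speed limit or range.

## Working session

There is one attempt and no reset: what is moved stays moved. The work goes in short steps, Python scripts to look and compute and a shell command to move; the robot and the scene stay as the last step left them, time stands still between calls to the robot, and variables do not carry over. Pictures are saved under pics/ and viewed, and the job is handed in when it is done.

```bash
ls; mkdir -p pics; python3 - <<'E'
from plant import get_obs, camera, hold_point_z
import cv2,pickle
print(get_obs(),hold_point_z)
for n in ["scene","top","wrist"]:
    c=camera(n); cv2.imwrite(f"pics/{n}0.png",c["color"][:,:,::-1]); pickle.dump(c,open(f"{n}0.pkl","wb"))
    print(n,c["fov_y"],c["cx"],c["cy"],c["k1"],c["R"],c["t"])
E
```

```text
pics
{'clock': 0.0, 'q': array([-1.30709303e+00,  2.45769870e-01,  1.55901637e+00,  3.21391462e-05,
        1.33871766e+00, -1.74123668e-01]), 'dq': array([ 0.00144408,  0.00194592, -0.00117594,  0.00146435, -0.00068894,
        0.00019551]), 'tau': array([ 2.18581754e-04, -4.29512608e+01, -3.26127434e+01, -1.56808587e-04,
        5.33164479e-03, -3.92774794e-06]), 'tcp_pos': array([ 0.27543271, -0.58814093,  0.23020734]), 'tcp_rot': array([ 0.37994855,  0.59714116, -0.37902035,  0.59615863]), 'ft_force': array([-0.29896305,  0.14645457, -0.41731611]), 'moment': array([-0.04465398, -0.03787162,  0.01743038]), 'grip_width': 1.0069939093140883} 0.0187
scene 53.27657476946282 253.72294291324468 189.01261653594767 -0.02371169204733323 [[ 0.33924521  0.94068583 -0.00478082]
 [ 0.67257585 -0.24610205 -0.69790795]
 [-0.65768869  0.23354647 -0.71617151]] [-0.17149759 -0.27074734  1.57996306]
top 42.995128387622 250.88049646241828 189.06971335168285 -0.016363315039987406 [[ 2.44826468e-02 -9.99693245e-01  3.74368034e-03]
 [-9.91162570e-01 -2.47617598e-02 -1.30321198e-01]
 [ 1.30373921e-01 -5.19987979e-04 -9.91464760e-01]] [-0.04486715  0.56690589  1.43062111]
wrist 62.0170543299124 255.8671431609519 188.4712460564187 -0.08860097830863128 [[ 0.42410301 -0.90561126 -0.00221154]
 [-0.86961225 -0.40792374  0.27815958]
 [-0.25280659 -0.11604513 -0.96053233]] [-0.6496712  -0.03569843  0.37942323]
```

View pics/scene0.png

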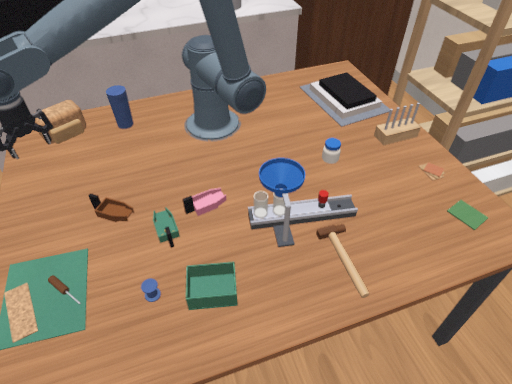

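View pics/top0.png

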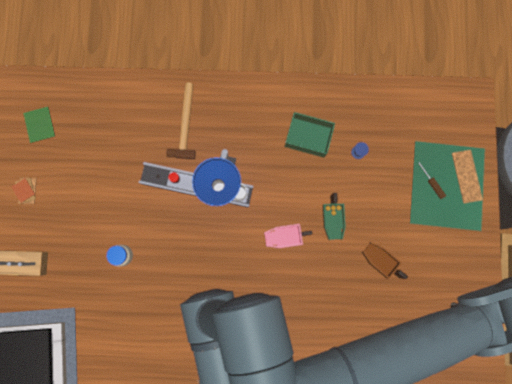

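View pics/wrist0.png

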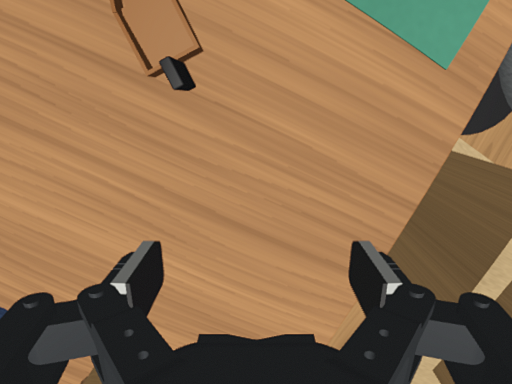

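The three scoop candidates in the top view are green (334,218), pink (285,236) and brown (381,260). The green one holds four brass-coloured balls at about (334,209), so it should be the one meant. I'll confirm it with an enlarged crop.

```bash
python3 - <<'E'
import cv2
a=cv2.imread("pics/top0.png"); cv2.imwrite("pics/top0_scoop.png",cv2.resize(a[180:250,300:370],None,fx=8,fy=8,interpolation=cv2.INTER_CUBIC))
cv2.imwrite("pics/top0_stand.png",cv2.resize(a[140:220,130:265],None,fx=5.9,fy=5.9,interpolation=cv2.INTER_CUBIC))
a=cv2.imread("pics/scene0.png"); cv2.imwrite("pics/scene0_stand.png",cv2.resize(a[150:250,240:370],None,fx=6,fy=6,interpolation=cv2.INTER_CUBIC))
cv2.imwrite("pics/scene0_scoop.png",cv2.resize(a[190:260,130:200],None,fx=8,fy=8,interpolation=cv2.INTER_CUBIC))
E
```

```text
(no output)
```

View pics/top0_scoop.png

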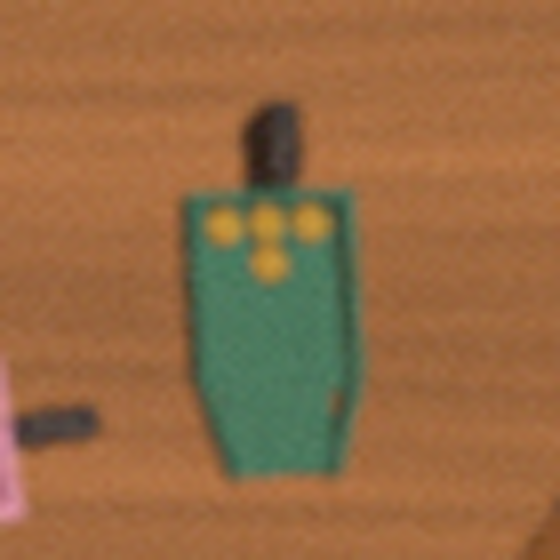

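View pics/top0_stand.png

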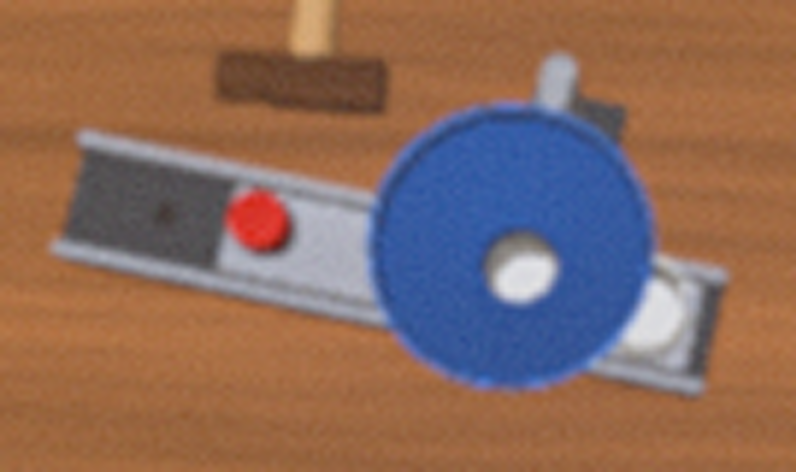

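View pics/scene0_stand.png

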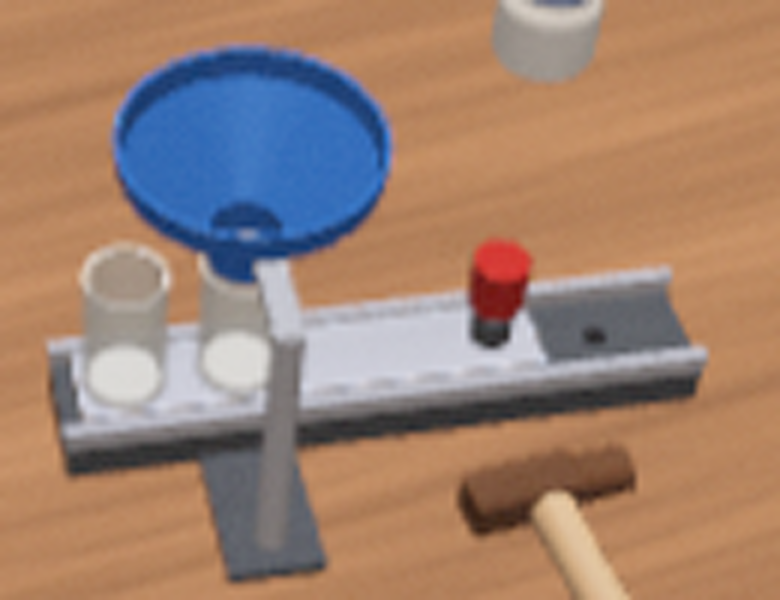

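View pics/scene0_scoop.png

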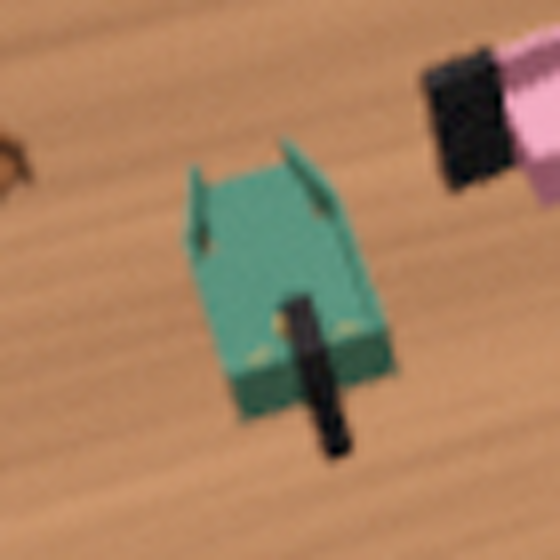

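The crop confirms it: only the green scoop carries four brass balls, with its black tab at the top of the crop (top image about (334,198)) and its spout at (335.5,239). In the same picture the funnel centre is at about (217,181), the red knob at (174,178) and the next hole at (158,176). Next I'll triangulate.

```bash
cat > h.py <<'E'
import numpy as np,cv2,pickle
from scipy.spatial.transform import Rotation as Ro
def cam(n): return pickle.load(open(n+".pkl","rb"))
def K(c):
    f=c["color"].shape[0]/2/np.tan(np.radians(c["fov_y"])/2)
    return np.array([[f,0,c["cx"]],[0,f,c["cy"]],[0,0,1]]),np.array([c["k1"],0,0,0.])
def ray(c,p):
    k,d=K(c); u=cv2.undistortPoints(np.array([[p]],float),k,d)[0,0]
    R=np.array(c["R"]);t=np.array(c["t"])
    return -R.T@t, R.T@np.array([u[0],u[1],1])
def onz(c,p,z):
    o,d=ray(c,p); return o+d*(z-o[2])/d[2]
def tri(cs,ps):
    A=0;b=0
    for c,p in zip(cs,ps):
        o,d=ray(c,p);d=d/np.linalg.norm(d);P=np.eye(3)-np.outer(d,d);A=A+P;b=b+P@o
    return np.linalg.solve(A,b)
def proj(c,X):
    k,d=K(c);R=np.array(c["R"]);return cv2.projectPoints(np.array(X,float).reshape(-1,3),cv2.Rodrigues(R)[0],np.array(c["t"],float),k,d)[0][:,0]
E
python3 - <<'E'
from h import *
np.set_printoptions(precision=4,suppress=True)
T=cam("top0");S=cam("scene0")
cs=lambda x,y:((x+.5)/8-.5+300,(y+.5)/8-.5+180)
ct=lambda x,y:((x+.5)/5.9-.5+130,(y+.5)/5.9-.5+140)
ss=lambda x,y:((x+.5)/6-.5+240,(y+.5)/6-.5+150)
sc=lambda x,y:((x+.5)/8-.5+130,(y+.5)/8-.5+190)
print("cam",ray(T,(0,0))[0],ray(S,(0,0))[0])
fT=onz(T,ct(512,245),.2);print("funnel",fT,onz(S,ss(252,150),.2),tri([T,S],[ct(512,245),ss(252,150)]))
kT=onz(T,ct(258,222),.095);print("knobtop",kT,onz(S,ss(502,256),.095))
hT=onz(T,ct(164,213),.025);print("hole",hT,onz(S,ss(594,335),.025))
for a in [fT,]:
    d=hT-a;print("dir",np.degrees(np.arctan2(d[1],d[0])),np.hypot(*d[:2]))
# rail corners (lip top z=.037)
for p in [(85,133),(55,248),(728,273),(700,388)]: print("rail",onz(T,ct(*p),.037))
sp=onz(T,cs(284,474),.02); sp2=(onz(S,sc(195,172),.032)+onz(S,sc(287,142),.032))/2
bk=(onz(T,cs(185,195),.032)+onz(T,cs(352,190),.032))/2
print("spout",sp,sp2,"back",bk)
d=(sp-bk)[:2];print(d,np.degrees(np.arctan2(d[1],d[0])));d/=np.linalg.norm(d);print("grip",sp[:2]-.122*d)
print("tabtop", onz(T,cs(272,108),.066),onz(T,cs(272,188),.04))
print("tab scene top ends",onz(S,sc(298,300),.066),onz(S,sc(322,385),.066))
for n,p in dict(jar=(118,256),spool=(360,150),mallet=(181,154),tin=(309,135)).items(): print(n,onz(T,p,.05 if n!="mallet" else .03))
E
```

```text
cam [ 0.3765 -0.0301  1.4925] [ 1.2794 -0.2743  0.9417]
funnel [0.5656 0.0622 0.2   ] [0.5719 0.0602 0.2   ] [0.5665 0.0627 0.1944]
knobtop [0.5893 0.1949 0.095 ] [0.588  0.1971 0.095 ]
hole [0.6034 0.255  0.025 ] [0.6003 0.2555 0.025 ]
dir 78.89801640803951 0.1964025028726095
rail [0.6422 0.2953 0.037 ]
rail [0.5821 0.3075 0.037 ]
rail [ 0.5778 -0.0369  0.037 ]
rail [ 0.5185 -0.0241  0.037 ]
spout [ 0.4255 -0.2879  0.02  ] [ 0.4255 -0.2874  0.032 ] back [ 0.5305 -0.2797  0.032 ]
[-0.105  -0.0082] -175.54574433035455
grip [ 0.5471 -0.2784]
tabtop [ 0.5583 -0.2751  0.066 ] [ 0.5314 -0.2796  0.04  ]
tab scene top ends [ 0.5339 -0.2797  0.066 ] [ 0.5752 -0.279   0.066 ]
jar [0.3585 0.3539 0.05  ]
spool [ 0.6934 -0.3575  0.05  ]
mallet [0.6715 0.1852 0.03  ]
tin [ 0.7358 -0.2029  0.05  ]
```

```bash
cat >> h.py <<'E'
def rel(pos,R,o=None):
    from plant import get_obs
    o=o or get_obs(); R0=Ro.from_quat(o["tcp_rot"]); 
    d=R0.inv().apply(np.array(pos)-o["tcp_pos"]); w=(R0.inv()*R).as_rotvec(degrees=True)
    print("d",np.round(d,4),"w",np.round(w,2),"rows>=",max(np.linalg.norm(d)/.0417,np.linalg.norm(w)/7.16).round(1)); return d,w
def down(psi):  # tool x down, tool z at yaw psi deg
    a=np.radians(psi); x=np.array([0,0,-1.]);z=np.array([np.cos(a),np.sin(a),0]);return Ro.from_matrix(np.c_[x,np.cross(z,x),z])
def st():
    from plant import get_obs
    o=get_obs();M=Ro.from_quat(o["tcp_rot"]).as_matrix()
    print("t",round(o["clock"],2),"tcp",np.round(o["tcp_pos"],4),"toolx",np.round(M[:,0],3),"z yaw",np.degrees(np.arctan2(M[1,2],M[0,2])).round(2),"q",np.round(o["q"],2),"F",np.round(o["ft_force"],1),"grip",round(float(o["grip_width"]),3)); return o
E
python3 - <<'E'
from h import *
st()
for psi in (94,-86): rel([.547,-.278,.16],down(psi))
E
```

```text
t 0.15 tcp [ 0.2755 -0.5883  0.2304] toolx [-0.     0.001 -1.   ] z yaw -64.92 q [-1.31  0.25  1.56  0.    1.34 -0.17] F [ 1.   0.2 -0.2] grip 1.0
d [ 0.0708  0.3775 -0.1658] w [-1.5892e+02 -0.0000e+00 -1.2000e-01] rows>= 22.2
d [ 0.0708  0.3775 -0.1658] w [21.08 -0.08  0.  ] rows>= 10.0
```

```bash
python3 -m creep '[{"dx":0.02,"dy":0.038,"dz":-0.0166,"wx":2.1},{"dx":0.03,"dy":0.076,"dz":-0.033,"wx":4.2},{"dx":0.04,"dy":0.113,"dz":-0.05,"wx":6.3},{"dx":0.05,"dy":0.151,"dz":-0.066,"wx":8.4},{"dx":0.06,"dy":0.189,"dz":-0.083,"wx":10.5},{"dx":0.07,"dy":0.227,"dz":-0.1,"wx":12.6},{"dx":0.07,"dy":0.264,"dz":-0.116,"wx":14.8},{"dx":0.07,"dy":0.302,"dz":-0.133,"wx":17},{"dx":0.07,"dy":0.34,"dz":-0.149,"wx":19},{"dx":0.07,"dy":0.377,"dz":-0.166,"wx":21}]' 80; python3 -m creep '[{},{}]'; python3 - <<'E'
from h import *
from plant import camera
st()
c=camera("wrist");cv2.imwrite("pics/wrist1.png",cv2.resize(c["color"][:,:,::-1],(800,600),interpolation=cv2.INTER_CUBIC));pickle.dump(c,open("wrist1.pkl","wb"))
E
```

```text
t 0.15 tcp [ 0.2755 -0.5883  0.2304] toolx [-0.     0.001 -1.   ] z yaw -64.92 q [-1.31  0.25  1.56  0.    1.34 -0.17] F [ 1.   0.2 -0.2] grip 1.0invalid input at $[0]: expected keys wx, wy, wz, dx, dy, dz, jaw
invalid input at $[0]: expected keys wx, wy, wz, dx, dy, dz, jaw
```

View pics/wrist1.png

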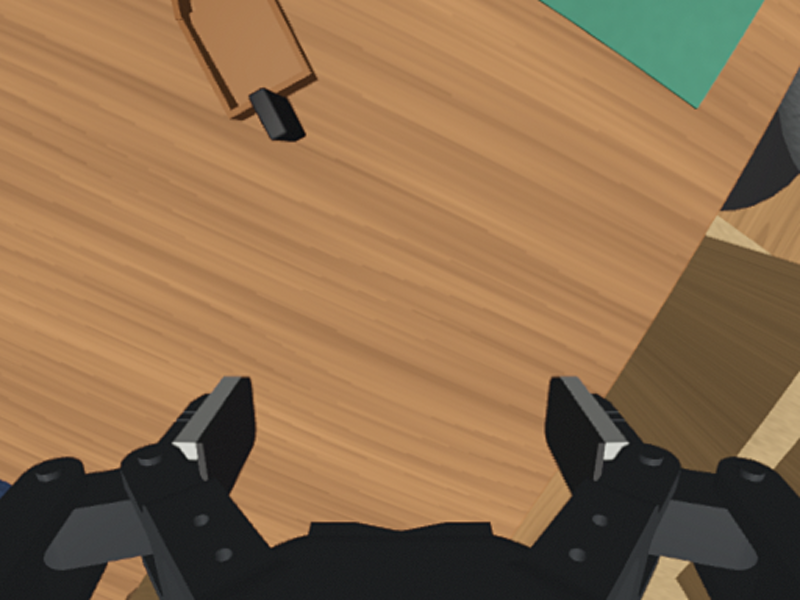

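The call was refused because every row needs all the keys. The picture is unchanged, with only the brown look-alike in view. I'll retype the move.

```bash
python3 -m creep '[{"wx":2.1,"wy":0,"wz":0,"dx":0.02,"dy":0.038,"dz":-0.0166,"jaw":1},{"wx":4.2,"wy":0,"wz":0,"dx":0.03,"dy":0.076,"dz":-0.033,"jaw":1},{"wx":6.3,"wy":0,"wz":0,"dx":0.04,"dy":0.113,"dz":-0.05,"jaw":1},{"wx":10.5,"wy":0,"wz":0,"dx":0.05,"dy":0.151,"dz":-0.066,"jaw":1},{"wx":14,"wy":0,"wz":0,"dx":0.06,"dy":0.189,"dz":-0.083,"jaw":1},{"wx":17,"wy":0,"wz":0,"dx":0.07,"dy":0.227,"dz":-0.1,"jaw":1},{"wx":21,"wy":0,"wz":0,"dx":0.07,"dy":0.264,"dz":-0.116,"jaw":1},{"wx":21,"wy":0,"wz":0,"dx":0.07,"dy":0.302,"dz":-0.133,"jaw":1},{"wx":21,"wy":0,"wz":0,"dx":0.07,"dy":0.34,"dz":-0.15,"jaw":1},{"wx":21,"wy":0,"wz":0,"dx":0.07,"dy":0.377,"dz":-0.166,"jaw":1}]' 80;  python3 - <<'E'
from h import *
from plant import camera
st()
c=camera("wrist");cv2.imwrite("pics/wrist2.png",cv2.resize(c["color"][:,:,::-1],(800,600),interpolation=cv2.INTER_CUBIC));pickle.dump(c,open("wrist2.pkl","wb"))
st()
E
```

```text
clock: 1.03
tcp_pos: [0.5435, -0.2807, 0.1607]
tcp_rot: [0.482, 0.518, -0.482, 0.517]
ft_force: [0.9, -1.5, -0.2]
grip_width: 0.999
t 1.03 tcp [ 0.5435 -0.2807  0.1607] toolx [-0.001  0.001 -1.   ] z yaw -85.92 q [-0.66  0.23  1.71  0.    1.2   0.84] F [ 0.9 -1.5 -0.2] grip 0.999
t 1.08 tcp [ 0.5474 -0.2751  0.1608] toolx [ 0.002  0.004 -1.   ] z yaw -85.6 q [-0.65  0.23  1.71  0.01  1.2   0.84] F [-0.1  4.8  1.2] grip 0.998
```

View pics/wrist2.png

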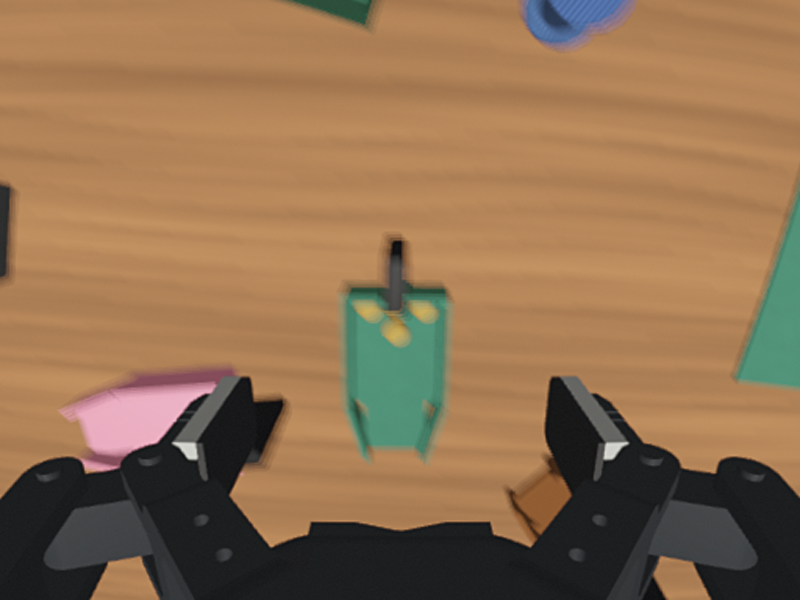

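The wrist view, slightly blurred by motion, shows the green scoop centred at (397,370) with its tab at (396,270). The scoop axis runs almost straight up the picture. I'll take a still one and measure it.

```bash
python3 - <<'E'
from h import *
from plant import camera
c=camera("wrist");c=camera("wrist");cv2.imwrite("pics/wrist3.png",cv2.resize(c["color"][130:310,160:350,::-1],None,fx=4,fy=3.3,interpolation=cv2.INTER_CUBIC) if 0 else cv2.resize(c["color"][140:290,200:300,::-1],None,fx=4,fy=4,interpolation=cv2.INTER_CUBIC));pickle.dump(c,open("wrist3.pkl","wb"))
st()
E
```

```text
t 1.18 tcp [ 0.544  -0.2801  0.1606] toolx [-0.001  0.001 -1.   ] z yaw -85.64 q [-0.66  0.23  1.71  0.    1.2   0.83] F [ 0.1 -0.8  0.2] grip 1.0
```

View pics/wrist3.png

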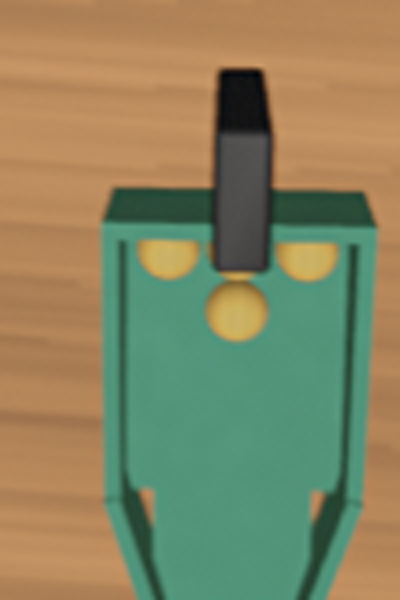

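```bash
python3 - <<'E'
from h import *
np.set_printoptions(precision=4,suppress=True)
W=cam("wrist3")
m=lambda x,y:((x+.5)/4-.5+200,(y+.5)/4-.5+140)
print(ray(W,(0,0))[0])
f=onz(W,m(242.5,132),.066);b=onz(W,m(240.5,70),.066);print("tab top front,rear,mid",f,b,(f+b)/2)
d=(f-b);print("yaw",np.degrees(np.arctan2(d[1],d[0])))
L=[onz(W,m(*p),.032) for p in [(104,222),(107,500)]];Rr=[onz(W,m(*p),.032) for p in [(377,225),(361,505)]]
print(L,Rr)
mid=[(L[i]+Rr[i])/2 for i in (0,1)];d=mid[1]-mid[0];print("mid",mid,np.degrees(np.arctan2(d[1],d[0])))
E
```

```text
[ 0.6167 -0.2733  0.3034]
tab top front,rear,mid [ 0.5609 -0.2803  0.066 ] [ 0.5729 -0.2789  0.066 ] [ 0.5669 -0.2796  0.066 ]
yaw -173.5142365623342
[array([ 0.53  , -0.2522,  0.032 ]), array([ 0.4605, -0.2564,  0.032 ])] [array([ 0.5341, -0.3129,  0.032 ]), array([ 0.464 , -0.3171,  0.032 ])]
mid [array([ 0.5321, -0.2825,  0.032 ]), array([ 0.4622, -0.2867,  0.032 ])] -176.57919755550088
```

```bash
python3 - <<'E'
from h import *
np.set_printoptions(precision=4,suppress=True)
W=cam("wrist3")
m=lambda x,y:((x+.5)/4-.5+200,(y+.5)/4-.5+140)
f=onz(W,m(242,270),.066);b=onz(W,m(243,132),.066);print("tab top front,rear,mid",f,b,(f+b)/2,np.linalg.norm(f-b))
d=(f-b);print("yaw",np.degrees(np.arctan2(d[1],d[0])))
g=(f+b)/2
print(g[:2]+.122*np.array([np.cos(np.radians(-176.5)),np.sin(np.radians(-176.5))]))
rel([g[0],g[1],.031],down(-86.5))
E
```

```text
tab top front,rear,mid [ 0.5332 -0.2824  0.066 ] [ 0.561  -0.2804  0.066 ] [ 0.5471 -0.2814  0.066 ] 0.027874882854770716
yaw -175.70074148019867
[ 0.4253 -0.2888]
d [0.1296 0.0031 0.0017] w [ 0.86 -0.08  0.03] rows>= 3.1
```

The tab centre is at about (0.547, -0.281) with yaw about -176°, which agrees with the top view. I'll descend and close.

```bash
python3 -m creep '[{"wx":0.4,"wy":0,"wz":0,"dx":0.035,"dy":0.003,"dz":0.001,"jaw":1},{"wx":0.4,"wy":0,"wz":0,"dx":0.07,"dy":0.003,"dz":0.001,"jaw":0.5},{"wx":0.4,"wy":0,"wz":0,"dx":0.1,"dy":0.003,"dz":0.001,"jaw":0.2},{"wx":0.4,"wy":0,"wz":0,"dx":0.12,"dy":0.003,"dz":0.001,"jaw":0},{"wx":0.4,"wy":0,"wz":0,"dx":0.129,"dy":0.003,"dz":0.001,"jaw":0},{"wx":0.4,"wy":0,"wz":0,"dx":0.129,"dy":0.003,"dz":0.001,"jaw":0},{"wx":0.4,"wy":0,"wz":0,"dx":0.129,"dy":0.003,"dz":0.001,"jaw":-0.4},{"wx":0.4,"wy":0,"wz":0,"dx":0.129,"dy":0.003,"dz":0.001,"jaw":-1},{"wx":0.4,"wy":0,"wz":0,"dx":0.129,"dy":0.003,"dz":0.001,"jaw":-1},{"wx":0.4,"wy":0,"wz":0,"dx":0.129,"dy":0.003,"dz":0.001,"jaw":-1}]' 80;python3 -m creep '[{"wx":0,"wy":0,"wz":0,"dx":0,"dy":0,"dz":0,"jaw":-1},{"wx":0,"wy":0,"wz":0,"dx":0,"dy":0,"dz":0,"jaw":-1},{"wx":0,"wy":0,"wz":0,"dx":0,"dy":0,"dz":0,"jaw":-1}]'; python3 - <<'E'
from h import *
st()
E
```

```text
clock: 2.02
tcp_pos: [0.5483, -0.2819, 0.034]
tcp_rot: [0.483, 0.516, -0.482, 0.518]
ft_force: [-1.0, 0.7, 4.8]
grip_width: 0.128
clock: 2.27
tcp_pos: [0.5483, -0.2818, 0.034]
tcp_rot: [0.483, 0.516, -0.482, 0.518]
ft_force: [1.2, -2.0, 1.5]
grip_width: 0.126
t 2.27 tcp [ 0.5483 -0.2818  0.034 ] toolx [ 0.003 -0.001 -1.   ] z yaw -86.04 q [-0.66  0.41  1.75  0.    0.98  0.84] F [ 1.2 -2.   1.5] grip 0.126
```

The grip is secure at an opening of 0.126, about 11 mm. Next I'll lift with a slight backward tilt to keep the balls at the back.

```bash
cat >> h.py <<'E'
SP=np.array([.014,-.123,0]) # spout in tool frame
def pour(h,th,P):
    A=Ro.from_euler('z',h,degrees=True)*Ro.from_euler('y',th,degrees=True);S=A.as_matrix()
    R=Ro.from_matrix(np.c_[-S[:,2],-S[:,0],S[:,1]]); return np.array(P)-R.apply(SP),R
E
python3 -m creep '[{"wx":0,"wy":0,"wz":0,"dx":-0.006,"dy":0,"dz":0,"jaw":-1},{"wx":0,"wy":0,"wz":-1,"dx":-0.02,"dy":0,"dz":0,"jaw":-1},{"wx":0,"wy":0,"wz":-2,"dx":-0.04,"dy":0,"dz":0,"jaw":-1},{"wx":0,"wy":0,"wz":-4,"dx":-0.07,"dy":0,"dz":0,"jaw":-1},{"wx":0,"wy":0,"wz":-6,"dx":-0.1,"dy":0,"dz":0,"jaw":-1},{"wx":0,"wy":0,"wz":-8,"dx":-0.13,"dy":0,"dz":0,"jaw":-1},{"wx":0,"wy":0,"wz":-8,"dx":-0.16,"dy":0,"dz":0,"jaw":-1},{"wx":0,"wy":0,"wz":-8,"dx":-0.19,"dy":0,"dz":0,"jaw":-1},{"wx":0,"wy":0,"wz":-8,"dx":-0.21,"dy":0,"dz":0,"jaw":-1},{"wx":0,"wy":0,"wz":-8,"dx":-0.22,"dy":0,"dz":0,"jaw":-1}]'
python3 - <<'E'
from h import *
from plant import camera
st()
c=camera("scene");cv2.imwrite("pics/scene2.png",c["color"][:,:,::-1])
c=camera("wrist");cv2.imwrite("pics/wrist4.png",c["color"][:,:,::-1])
st()
# waypoints to pre-pour, in the tool frame now
from plant import get_obs
p1,R1=pour(0,-8,[.515,.062,.25]); o=get_obs();p0=o["tcp_pos"];R0=Ro.from_quat(o["tcp_rot"])
for i,s in enumerate(np.linspace(0,1,4)[1:]):
    h=-176+176*s; p=p0+(p1-p0)*s; _,R=pour(h,-8,[0,0,0]); rel(p,R,o)
print(p1)
E
```

```text
clock: 3.1
tcp_pos: [0.5487, -0.282, 0.2581]
tcp_rot: [0.446, 0.546, -0.517, 0.485]
ft_force: [-0.1, 0.2, -2.1]
grip_width: 0.128
t 3.1 tcp [ 0.5487 -0.282   0.2581] toolx [-0.132 -0.014 -0.991] z yaw -86.02 q [-0.62  0.22  1.55 -0.09  1.48  0.89] F [-0.1  0.2 -2.1] grip 0.128
t 3.2 tcp [ 0.5484 -0.2819  0.2561] toolx [-0.133 -0.013 -0.991] z yaw -86.03 q [-0.62  0.22  1.55 -0.09  1.48  0.89] F [ 0.2 -0.2 -2. ] grip 0.125
d [ 0.0085 -0.0436 -0.118 ] w [-58.18  -7.8   -0.18] rows>= 8.2
d [ 0.0171 -0.0871 -0.236 ] w [-1.1629e+02 -1.5860e+01  3.0000e-02] rows>= 16.4
d [ 0.0256 -0.1307 -0.354 ] w [-174.39  -23.99    0.33] rows>= 24.6
[0.3912486  0.062      0.24674546]
```

View pics/scene2.png

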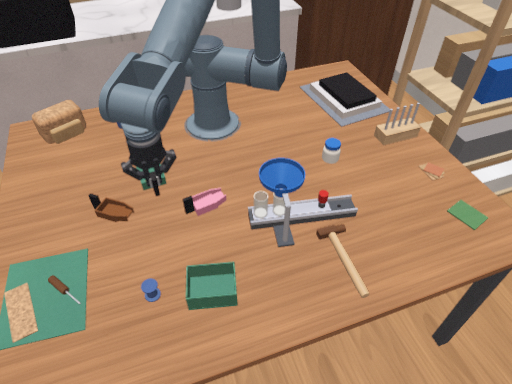

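View pics/wrist4.png

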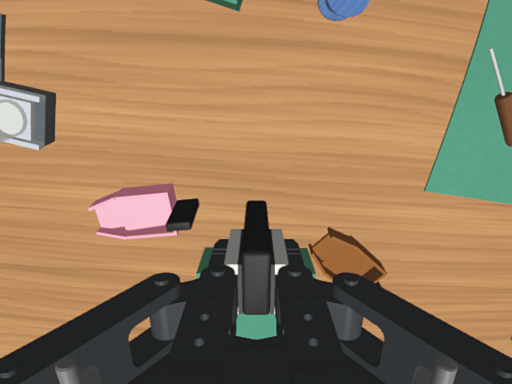

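The scoop is held between the fingers at wrist (257,250), and the force reads about -2 N, which matches the full scoop's weight. I'll carry it toward the funnel in three legs, turning as it goes.

```bash
python3 -m creep '[{"wx":-2,"wy":-0.3,"wz":0,"dx":0,"dy":-0.002,"dz":-0.004,"jaw":-1},{"wx":-6,"wy":-0.8,"wz":0,"dx":0.001,"dy":-0.005,"dz":-0.012,"jaw":-1},{"wx":-11,"wy":-1.5,"wz":0,"dx":0.002,"dy":-0.009,"dz":-0.023,"jaw":-1},{"wx":-17,"wy":-2.3,"wz":0,"dx":0.003,"dy":-0.013,"dz":-0.035,"jaw":-1},{"wx":-23,"wy":-3.1,"wz":0,"dx":0.004,"dy":-0.017,"dz":-0.047,"jaw":-1},{"wx":-29,"wy":-3.9,"wz":0,"dx":0.005,"dy":-0.022,"dz":-0.059,"jaw":-1},{"wx":-35,"wy":-4.7,"wz":0,"dx":0.006,"dy":-0.026,"dz":-0.071,"jaw":-1},{"wx":-41,"wy":-5.5,"wz":0,"dx":0.007,"dy":-0.031,"dz":-0.083,"jaw":-1},{"wx":-47,"wy":-6.3,"wz":0,"dx":0.007,"dy":-0.035,"dz":-0.095,"jaw":-1},{"wx":-53,"wy":-7.1,"wz":0,"dx":0.008,"dy":-0.04,"dz":-0.107,"jaw":-1}]'
cat > go.py <<'E'
from h import *
from plant import get_obs
o=st();M=Ro.from_quat(o["tcp_rot"]).as_matrix();p0=o["tcp_pos"];h0=np.degrees(np.arctan2(-M[1,1],-M[0,1]));print("heading",h0)
p1,_=pour(0,-8,[.515,.062,.25])
for h in (h0+60,h0+55,0):
  s=(h-h0)/(0-h0); _,R=pour(h,-8,[0,0,0]); rel(p0+(p1-p0)*s,R,o)
E
python3 go.py
```

```text
clock: 4.03
tcp_pos: [0.499, -0.1767, 0.2503]
tcp_rot: [0.15, 0.692, -0.242, 0.663]
ft_force: [-0.5, 0.5, -1.8]
grip_width: 0.125
t 4.03 tcp [ 0.499  -0.1767  0.2503] toolx [-0.075 -0.114 -0.991] z yaw -32.27 q [-0.49 -0.03  1.83 -0.14  1.36  0.1 ] F [-0.5  0.5 -1.8] grip 0.125
heading -122.24203246495661
d [-0.0076  0.0705 -0.1072] w [-59.43  -8.43  -0.24] rows>= 8.4
d [-0.007   0.0646 -0.0983] w [-54.48  -7.74  -0.23] rows>= 7.7
d [-0.0156  0.1436 -0.2185] w [-121.09  -16.95   -0.28] rows>= 17.1
```

```bash
python3 -m creep '[{"wx":-6,"wy":-0.8,"wz":0,"dx":-0.001,"dy":0.007,"dz":-0.011,"jaw":-1},{"wx":-12,"wy":-1.7,"wz":0,"dx":-0.002,"dy":0.014,"dz":-0.022,"jaw":-1},{"wx":-18,"wy":-2.5,"wz":0,"dx":-0.002,"dy":0.021,"dz":-0.032,"jaw":-1},{"wx":-24,"wy":-3.4,"wz":0,"dx":-0.003,"dy":0.028,"dz":-0.043,"jaw":-1},{"wx":-30,"wy":-4.2,"wz":0,"dx":-0.004,"dy":0.035,"dz":-0.054,"jaw":-1},{"wx":-36,"wy":-5,"wz":0,"dx":-0.005,"dy":0.042,"dz":-0.064,"jaw":-1},{"wx":-42,"wy":-5.9,"wz":0,"dx":-0.005,"dy":0.049,"dz":-0.075,"jaw":-1},{"wx":-48,"wy":-6.8,"wz":0,"dx":-0.006,"dy":0.056,"dz":-0.086,"jaw":-1},{"wx":-54,"wy":-7.6,"wz":0,"dx":-0.007,"dy":0.063,"dz":-0.096,"jaw":-1},{"wx":-59.4,"wy":-8.4,"wz":0,"dx":-0.008,"dy":0.07,"dz":-0.107,"jaw":-1}]'
python3 go.py
```

```text
clock: 4.87
tcp_pos: [0.4444, -0.059, 0.2461]
tcp_rot: [-0.216, 0.674, 0.125, 0.695]
ft_force: [-0.9, -0.1, -2.2]
grip_width: 0.129
t 4.87 tcp [ 0.4444 -0.059   0.2461] toolx [ 0.06  -0.117 -0.991] z yaw 28.01 q [-0.33 -0.32  2.08 -0.1   1.28 -0.8 ] F [-0.9 -0.1 -2.2] grip 0.129
heading -61.981169655592296
d [-0.0174  0.1264  0.0096] w [-59.45  -8.22  -0.44] rows>= 8.4
d [-0.016   0.1158  0.0088] w [-54.49  -7.55  -0.45] rows>= 7.7
d [-0.018   0.1305  0.0099] w [-61.41  -8.49  -0.44] rows>= 8.7
```

```bash
python3 -m creep '[{"wx":-6,"wy":-0.8,"wz":0,"dx":-0.002,"dy":0.013,"dz":0.001,"jaw":-1},{"wx":-12,"wy":-1.7,"wz":0,"dx":-0.004,"dy":0.026,"dz":0.002,"jaw":-1},{"wx":-18,"wy":-2.5,"wz":0,"dx":-0.005,"dy":0.039,"dz":0.003,"jaw":-1},{"wx":-25,"wy":-3.4,"wz":0,"dx":-0.007,"dy":0.053,"dz":0.004,"jaw":-1},{"wx":-32,"wy":-4.4,"wz":0,"dx":-0.009,"dy":0.068,"dz":0.005,"jaw":-1},{"wx":-39,"wy":-5.4,"wz":0,"dx":-0.011,"dy":0.083,"dz":0.006,"jaw":-1},{"wx":-46,"wy":-6.3,"wz":0,"dx":-0.013,"dy":0.098,"dz":0.007,"jaw":-1},{"wx":-52,"wy":-7.2,"wz":0,"dx":-0.015,"dy":0.111,"dz":0.008,"jaw":-1},{"wx":-57,"wy":-7.9,"wz":0,"dx":-0.017,"dy":0.121,"dz":0.009,"jaw":-1},{"wx":-61.4,"wy":-8.5,"wz":-0.4,"dx":-0.018,"dy":0.1305,"dz":0.01,"jaw":-1}]'
python3 go.py
python3 - <<'E'
from h import *
from plant import camera
for n in ("top","scene"):
  c=camera(n);pickle.dump(c,open(n+"3.pkl","wb"));a=c["color"][:,:,::-1]
  a=a[120:280,150:350] if n=="top" else a[100:250,190:390]
  cv2.imwrite("pics/%s3.png"%n,cv2.resize(a,None,fx=3.7,fy=3.7,interpolation=cv2.INTER_CUBIC))
E
```

```text
clock: 5.7
tcp_pos: [0.3897, 0.0627, 0.2442]
tcp_rot: [0.533, -0.464, -0.467, -0.532]
ft_force: [-0.3, 0.2, -1.3]
grip_width: 0.133
t 5.7 tcp [0.3897 0.0627 0.2442] toolx [ 0.134  0.002 -0.991] z yaw 90.23 q [-0.14 -0.53  2.23  0.02  1.31 -1.72] F [-0.3  0.2 -1.3] grip 0.133
heading 0.22310408210764937
d [0.6255 0.4924 0.1772] w [-59.44  -8.14  -0.24] rows>= 19.6
d [0.5733 0.4514 0.1624] w [-54.48  -7.46  -0.24] rows>= 17.9
d [-0.0023 -0.0018 -0.0007] w [ 0.22  0.09 -0.29] rows>= 0.1
```

View pics/top3.png

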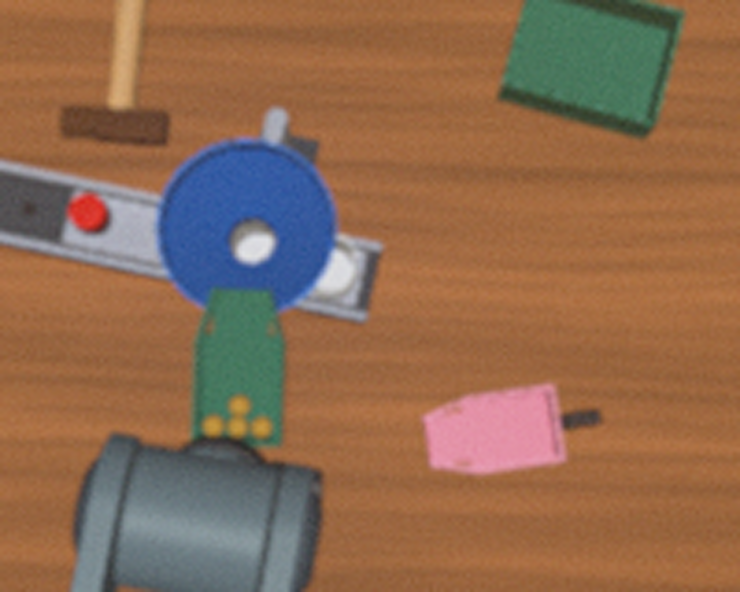

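View pics/scene3.png

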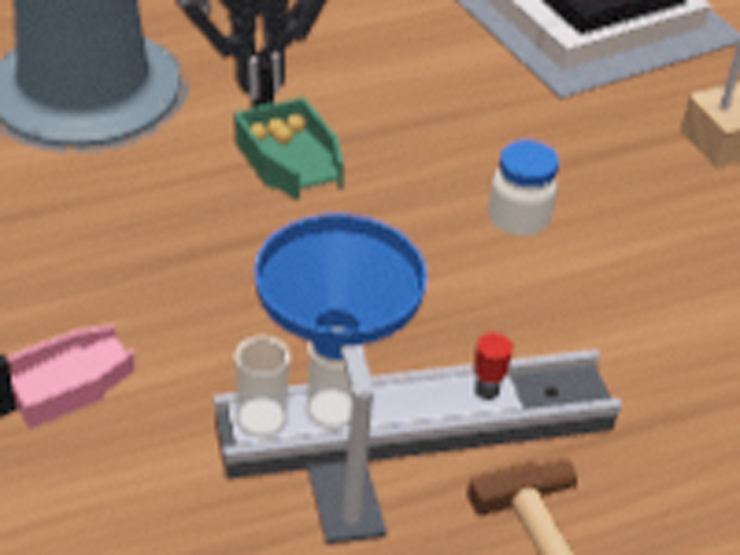

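The four balls sit at the back of the scoop, at (240,415) in the top crop. The spout at (243,290) lines up with the funnel centre at (247,228). I'll work out the pouring poses.

```bash
cat > pp.py <<'E'
from h import *
from plant import get_obs
import sys
o=st();M=Ro.from_quat(o["tcp_rot"]).as_matrix()
print("heading",np.degrees(np.arctan2(-M[1,1],-M[0,1])).round(2),"tilt",np.degrees(np.arcsin(M[2,1])).round(2),"spout",np.round(o["tcp_pos"]+M@SP,4))
P=[float(v) for v in sys.argv[1:4]]
for th in map(float,sys.argv[4:]):
    print(th,end=" ");rel(*pour(0,th,P),o)
E
python3 pp.py .530 .0618 .234 -3 0 4 8 10 14 18 22 26
python3 -c "
from h import *
print(onz(cam('top3'),(215.6,198.3),.25))"
```

```text
t 5.8 tcp [0.3896 0.0628 0.2442] toolx [ 0.134  0.001 -0.991] z yaw 90.06 q [-0.14 -0.53  2.23  0.02  1.31 -1.72] F [-0.3 -0.1 -2.3] grip 0.125
heading 0.05 tilt -7.71 spout [0.5134 0.0629 0.2468]
-3.0 d [ 0.0049 -0.0163 -0.001 ] w [0.05 0.08 4.71] rows>= 0.7
0.0 d [-0.0014 -0.0177 -0.001 ] w [0.05 0.08 7.71] rows>= 1.1
4.0 d [-0.0097 -0.0201 -0.001 ] w [ 0.06  0.07 11.71] rows>= 1.6
8.0 d [-0.0179 -0.0231 -0.001 ] w [ 0.06  0.07 15.71] rows>= 2.2
10.0 d [-0.0218 -0.0248 -0.001 ] w [ 0.06  0.07 17.71] rows>= 2.5
14.0 d [-0.0296 -0.0286 -0.001 ] w [ 0.06  0.07 21.71] rows>= 3.0
18.0 d [-0.037 -0.033 -0.001] w [ 0.06  0.07 25.71] rows>= 3.6
22.0 d [-0.0442 -0.0378 -0.001 ] w [ 0.07  0.06 29.71] rows>= 4.1
26.0 d [-0.051  -0.0432 -0.001 ] w [ 0.07  0.06 33.71] rows>= 4.7
[0.51373701 0.05911758 0.25      ]
```

```bash
python3 -m creep '[{"wx":0,"wy":0,"wz":3,"dx":0.004,"dy":-0.01,"dz":0.001,"jaw":-1},{"wx":0,"wy":0,"wz":6,"dx":0.001,"dy":-0.016,"dz":0.001,"jaw":-1},{"wx":0,"wy":0,"wz":8,"dx":-0.002,"dy":-0.018,"dz":0.001,"jaw":-1},{"wx":0,"wy":0,"wz":11,"dx":-0.008,"dy":-0.02,"dz":0.001,"jaw":-1},{"wx":0,"wy":0,"wz":13,"dx":-0.012,"dy":-0.021,"dz":0.001,"jaw":-1},{"wx":0,"wy":0,"wz":15,"dx":-0.016,"dy":-0.0225,"dz":0.001,"jaw":-1},{"wx":0,"wy":0,"wz":16.5,"dx":-0.0195,"dy":-0.024,"dz":0.001,"jaw":-1},{"wx":0,"wy":0,"wz":17.7,"dx":-0.022,"dy":-0.025,"dz":0.001,"jaw":-1}]'
python3 pp.py .530 .0635 .234 10 12 14 16 18 22 
cat > snap.py <<'E'
from h import *
from plant import camera
import sys
k=sys.argv[1]
a=camera("top");b=camera("scene")
pickle.dump(a,open(f"top{k}.pkl","wb"));pickle.dump(b,open(f"scene{k}.pkl","wb"))
r=lambda i:cv2.resize(i[:,:,::-1],(400,400),interpolation=cv2.INTER_CUBIC)
cv2.imwrite(f"pics/s{k}.png",np.hstack([r(a["color"][130:250,155:275]),r(b["color"][120:240,220:340])]))
E
python3 snap.py 4
```

```text
clock: 6.47
tcp_pos: [0.4114, 0.0633, 0.2682]
tcp_rot: [-0.453, 0.543, 0.542, 0.454]
ft_force: [-0.5, 0.4, -1.9]
grip_width: 0.131
t 6.47 tcp [0.4114 0.0633 0.2682] toolx [-0.177  0.001 -0.984] z yaw 89.92 q [-0.11 -0.25  1.99 -0.02  1.58 -1.68] F [-0.5  0.4 -1.9] grip 0.131
heading -0.07 tilt 10.21 spout [0.53   0.0632 0.2326]
10.0 d [-0.0009  0.0003  0.0002] w [-0.07  0.06 -0.21] rows>= 0.0
12.0 d [-0.0052 -0.0003  0.0002] w [-0.07  0.06  1.79] rows>= 0.3
14.0 d [-0.0095 -0.001   0.0002] w [-0.07  0.06  3.79] rows>= 0.5
16.0 d [-0.0137 -0.0018  0.0002] w [-0.07  0.06  5.79] rows>= 0.8
18.0 d [-0.0179 -0.0028  0.0002] w [-0.07  0.06  7.79] rows>= 1.1
22.0 d [-0.0262 -0.0053  0.0002] w [-0.07  0.06 11.79] rows>= 1.6
```

View pics/s4.png

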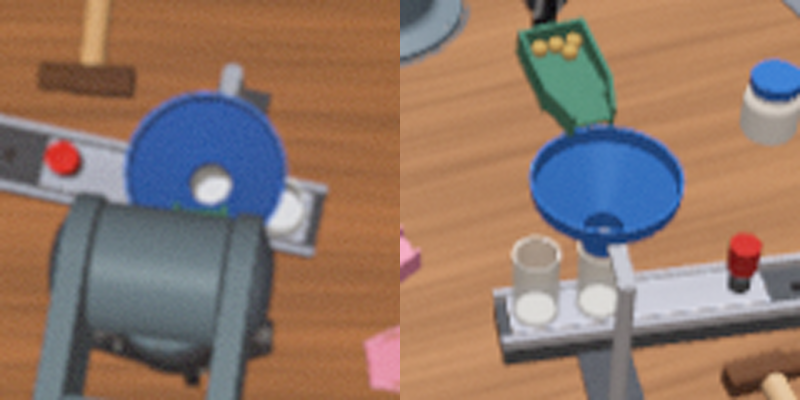

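At a 10° tilt the balls are still at the back, at (560,45), and the spout is over the funnel. I'll tip further, slowly.

```bash
python3 -m creep '[{"wx":0,"wy":0,"wz":1,"dx":-0.003,"dy":0,"dz":0,"jaw":-1},{"wx":0,"wy":0,"wz":2,"dx":-0.0055,"dy":-0.0003,"dz":0,"jaw":-1},{"wx":0,"wy":0,"wz":3,"dx":-0.008,"dy":-0.0006,"dz":0,"jaw":-1},{"wx":0,"wy":0,"wz":4,"dx":-0.01,"dy":-0.001,"dz":0,"jaw":-1},{"wx":0,"wy":0,"wz":4.5,"dx":-0.011,"dy":-0.0012,"dz":0,"jaw":-1},{"wx":0,"wy":0,"wz":5,"dx":-0.012,"dy":-0.0015,"dz":0,"jaw":-1},{"wx":0,"wy":0,"wz":5,"dx":-0.012,"dy":-0.0015,"dz":0,"jaw":-1},{"wx":0,"wy":0,"wz":5,"dx":-0.012,"dy":-0.0015,"dz":0,"jaw":-1}]'
python3 snap.py 5;python3 pp.py .530 .0635 .234 15 18 20 22 26 
```

```text
clock: 7.23
tcp_pos: [0.4153, 0.0634, 0.28]
tcp_rot: [-0.43, 0.561, 0.562, 0.43]
ft_force: [0.2, 0.3, -1.7]
grip_width: 0.125
t 7.33 tcp [0.4151 0.0635 0.28  ] toolx [-0.261  0.001 -0.965] z yaw 89.97 q [-0.1  -0.19  1.92 -0.03  1.66 -1.67] F [-0.  -0.1 -1.8] grip 0.127
heading -0.01 tilt 15.1 spout [0.5302 0.0635 0.2344]
15.0 d [0.0007 0.0001 0.    ] w [-0.01  0.06 -0.1 ] rows>= 0.0
18.0 d [-0.0057 -0.0007  0.    ] w [-0.01  0.06  2.9 ] rows>= 0.4
20.0 d [-0.01   -0.0015  0.    ] w [-0.01  0.06  4.9 ] rows>= 0.7
22.0 d [-0.0142 -0.0024  0.0001] w [-0.01  0.06  6.9 ] rows>= 1.0
26.0 d [-0.0225 -0.0047  0.0001] w [-1.00e-02  6.00e-02  1.09e+01] rows>= 1.5
```

View pics/s5.png

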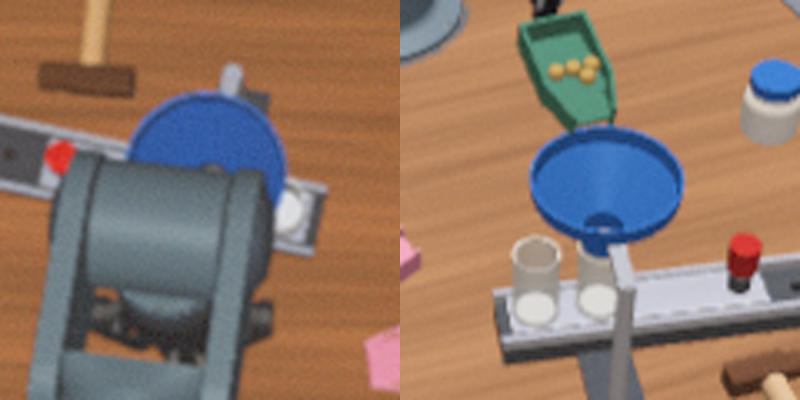

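The balls are rolling forward slowly and are now around (575,70). I'll hold, then tip a little more.

```bash
python3 -m creep '[{"wx":0,"wy":0,"wz":0,"dx":0,"dy":0,"dz":0,"jaw":-1},{"wx":0,"wy":0,"wz":0,"dx":0,"dy":0,"dz":0,"jaw":-1},{"wx":0,"wy":0,"wz":0,"dx":0,"dy":0,"dz":0,"jaw":-1},{"wx":0,"wy":0,"wz":0,"dx":0,"dy":0,"dz":0,"jaw":-1},{"wx":0,"wy":0,"wz":0.5,"dx":-0.001,"dy":0,"dz":0,"jaw":-1},{"wx":0,"wy":0,"wz":1,"dx":-0.002,"dy":0,"dz":0,"jaw":-1},{"wx":0,"wy":0,"wz":2,"dx":-0.004,"dy":0,"dz":0,"jaw":-1},{"wx":0,"wy":0,"wz":3,"dx":-0.006,"dy":-0.0007,"dz":0,"jaw":-1}]'
python3 snap.py 6 
```

```text
clock: 8.0
tcp_pos: [0.4175, 0.0634, 0.286]
tcp_rot: [-0.414, 0.573, 0.573, 0.415]
ft_force: [-0.2, 0.7, -1.8]
grip_width: 0.13
```

View pics/s6.png

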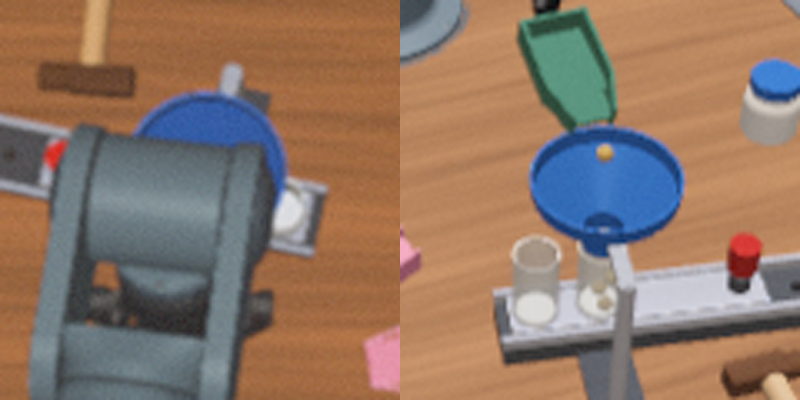

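Two or three balls show in tube A at about (603,290), the last one is in the cone at (605,152), and the scoop is empty. I'll check the settled state, then level and back away.

```bash
cat > tgt.py <<'E'
from h import *
from plant import get_obs
import sys
o=st()
for a in sys.argv[1:]:
    x,y,z,h,th=map(float,a.split(","));_,R=pour(h,th,[0,0,0]);print(a,end=" ");rel([x,y,z],R,o)
E
python3 tgt.py .40,.065,.28,0,0 .385,.09,.26,0,0 .395,.14,.25,0,0 
```

```text
t 8.1 tcp [0.4181 0.0633 0.2859] toolx [-0.311  0.001 -0.95 ] z yaw 89.96 q [-0.1  -0.15  1.89 -0.03  1.72 -1.67] F [-0.1 -0.4 -1.5] grip 0.123
.40,.065,.28,0,0 d [0.0112 0.0153 0.0016] w [ -0.03   0.06 -18.12] rows>= 2.5
.385,.09,.26,0,0 d [0.0349 0.0234 0.0266] w [ -0.03   0.06 -18.12] rows>= 2.5
.395,.14,.25,0,0 d [0.0413 0.0108 0.0766] w [ -0.03   0.06 -18.12] rows>= 2.5
```

```bash
python3 -m creep '[{"wx":0,"wy":0,"wz":-5,"dx":0.002,"dy":0.004,"dz":0,"jaw":-1},{"wx":0,"wy":0,"wz":-10,"dx":0.006,"dy":0.01,"dz":0,"jaw":-1},{"wx":0,"wy":0,"wz":-15,"dx":0.011,"dy":0.015,"dz":0.002,"jaw":-1},{"wx":0,"wy":0,"wz":-18,"dx":0.013,"dy":0.021,"dz":0.01,"jaw":-1},{"wx":0,"wy":0,"wz":-18,"dx":0.015,"dy":0.027,"dz":0.025,"jaw":-1},{"wx":0,"wy":0,"wz":-18,"dx":0.018,"dy":0.027,"dz":0.045,"jaw":-1},{"wx":0,"wy":0,"wz":-18,"dx":0.022,"dy":0.025,"dz":0.065,"jaw":-1},{"wx":0,"wy":0,"wz":-18,"dx":0.028,"dy":0.02,"dz":0.077,"jaw":-1}]'
python3 snap.py 7; python3 tgt.py .395,.145,.15,0,0 .395,.145,.05,0,0 .395,.145,.033,0,0
```

```text
clock: 8.77
tcp_pos: [0.3903, 0.1418, 0.2663]
tcp_rot: [-0.5, 0.5, 0.501, 0.5]
ft_force: [0.2, -0.3, -1.6]
grip_width: 0.127
t 8.87 tcp [0.3896 0.1415 0.2645] toolx [-0.005  0.001 -1.   ] z yaw 90.12 q [ 0.07 -0.38  2.09  0.    1.43 -1.5 ] F [-0.3  0.5 -1.3] grip 0.128
.395,.145,.15,0,0 d [ 0.1145 -0.0059  0.0034] w [ 0.12  0.05 -0.27] rows>= 2.8
.395,.145,.05,0,0 d [ 0.2145 -0.0064  0.0033] w [ 0.12  0.05 -0.27] rows>= 5.1
.395,.145,.033,0,0 d [ 0.2315 -0.0065  0.0033] w [ 0.12  0.05 -0.27] rows>= 5.6
```

View pics/s7.png

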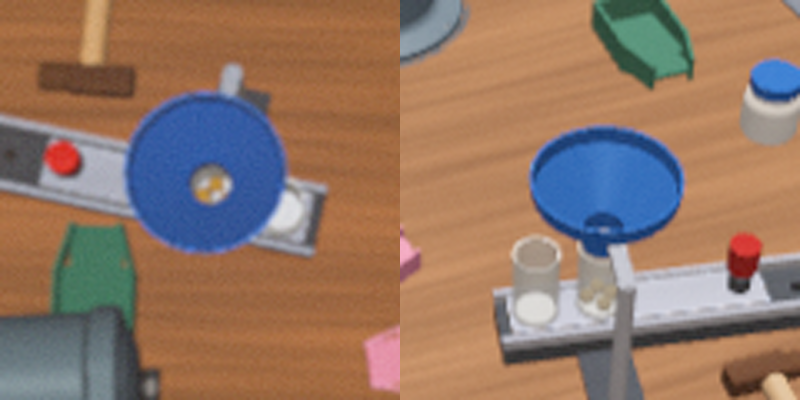

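The balls are in tube A, at (605,293) in the scene half and at the throat (212,185) from above. The funnel cone and the scoop are empty. Next I'll put the scoop down on the clear table.

```bash
python3 -m creep '[{"wx":0,"wy":0,"wz":-0.2,"dx":0.02,"dy":0,"dz":0.003,"jaw":-1},{"wx":0,"wy":0,"wz":-0.2,"dx":0.05,"dy":0,"dz":0.003,"jaw":-1},{"wx":0,"wy":0,"wz":-0.2,"dx":0.085,"dy":0,"dz":0.003,"jaw":-1},{"wx":0,"wy":0,"wz":-0.2,"dx":0.12,"dy":0,"dz":0.003,"jaw":-1},{"wx":0,"wy":0,"wz":-0.2,"dx":0.155,"dy":0,"dz":0.003,"jaw":-1},{"wx":0,"wy":0,"wz":-0.2,"dx":0.185,"dy":0,"dz":0.003,"jaw":-1},{"wx":0,"wy":0,"wz":-0.2,"dx":0.207,"dy":0,"dz":0.003,"jaw":-1},{"wx":0,"wy":0,"wz":-0.2,"dx":0.22,"dy":0,"dz":0.003,"jaw":-1},{"wx":0,"wy":0,"wz":-0.2,"dx":0.226,"dy":0,"dz":0.003,"jaw":-1},{"wx":0,"wy":0,"wz":-0.2,"dx":0.228,"dy":0,"dz":0.003,"jaw":-1}]'
python3 tgt.py .39,.145,.034,0,0
```

```text
clock: 9.7
tcp_pos: [0.3881, 0.1441, 0.0359]
tcp_rot: [-0.499, 0.5, 0.501, 0.499]
ft_force: [0.1, -0.6, -1.3]
grip_width: 0.122
t 9.7 tcp [0.3881 0.1441 0.0359] toolx [-0.003  0.001 -1.   ] z yaw 90.09 q [ 0.08 -0.02  2.25  0.    0.91 -1.49] F [ 0.1 -0.6 -1.3] grip 0.122
.39,.145,.034,0,0 d [ 0.0019 -0.0019  0.0009] w [ 0.09  0.03 -0.19] rows>= 0.1
```

```bash
python3 -m creep '[{"wx":0,"wy":0,"wz":0,"dx":0.001,"dy":0,"dz":0,"jaw":-1},{"wx":0,"wy":0,"wz":0,"dx":0.002,"dy":0,"dz":0,"jaw":-1},{"wx":0,"wy":0,"wz":0,"dx":0.002,"dy":0,"dz":0,"jaw":-1}]'; python3 -m creep '[{"wx":0,"wy":0,"wz":0,"dx":0,"dy":0,"dz":0,"jaw":-0.5},{"wx":0,"wy":0,"wz":0,"dx":0,"dy":0,"dz":0,"jaw":0},{"wx":0,"wy":0,"wz":0,"dx":0,"dy":0,"dz":0,"jaw":0.3},{"wx":0,"wy":0,"wz":0,"dx":0,"dy":0,"dz":0,"jaw":0.3},{"wx":0,"wy":0,"wz":0,"dx":-0.01,"dy":0,"dz":0,"jaw":0.3},{"wx":0,"wy":0,"wz":0,"dx":-0.04,"dy":0,"dz":0,"jaw":0.3},{"wx":0,"wy":0,"wz":0,"dx":-0.08,"dy":0,"dz":0,"jaw":0.3},{"wx":0,"wy":0,"wz":0,"dx":-0.12,"dy":0,"dz":0,"jaw":0.3}]'
python3 - <<'E'
from h import *
from plant import camera
st()
c=camera("scene");cv2.imwrite("pics/scene8.png",cv2.resize(c["color"][80:260,200:400,::-1],None,fx=3.9,fy=3.3,interpolation=cv2.INTER_CUBIC))
k=np.array([.5659,.0618])+.135*np.array([.189,.982]);print(k)
y=79.1
for psi in (y-90,y+90):
  for z in (.20,.065): rel([k[0],k[1],z],down(psi))
E
```

```text
clock: 9.95
tcp_pos: [0.3891, 0.1441, 0.0348]
tcp_rot: [-0.5, 0.5, 0.501, 0.499]
ft_force: [-0.1, 0.1, -1.3]
grip_width: 0.128
clock: 10.62
tcp_pos: [0.3882, 0.1439, 0.1562]
tcp_rot: [-0.499, 0.5, 0.501, 0.499]
ft_force: [1.3, 0.9, 0.1]
grip_width: 0.649
t 10.62 tcp [0.3882 0.1439 0.1562] toolx [-0.003  0.001 -1.   ] z yaw 90.08 q [ 0.08 -0.26  2.2   0.    1.2  -1.49] F [1.3 0.9 0.1] grip 0.649
[0.591415 0.19437 ]
d [-0.0319 -0.1979  0.0494] w [101.01   0.74   0.46] rows>= 14.1
d [ 0.1031 -0.1962  0.0492] w [101.01   0.74   0.46] rows>= 14.1
d [-0.0319 -0.1979  0.0494] w [-78.98  -0.44   0.71] rows>= 11.0
d [ 0.1031 -0.1962  0.0492] w [-78.98  -0.44   0.71] rows>= 11.0
```

View pics/scene8.png

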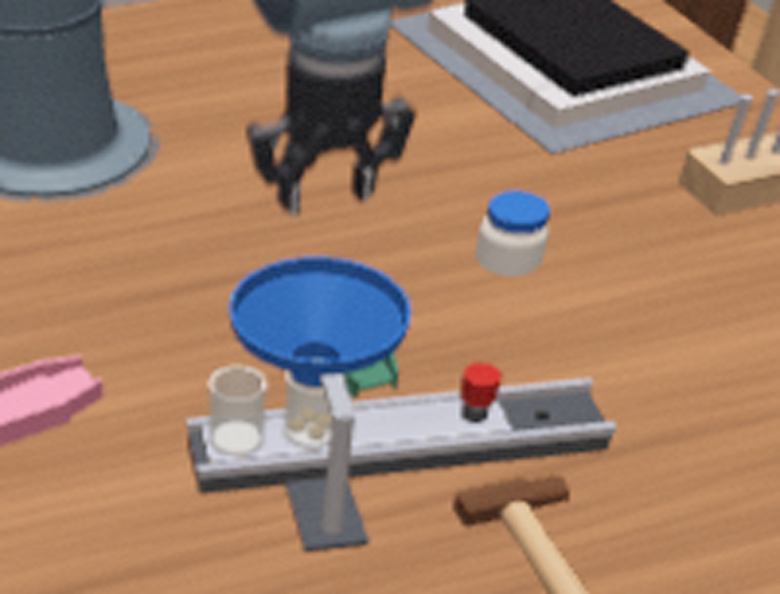

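The scoop is released and standing behind the rail, its spout visible at (373,372), and the arm is clear of it. Now to the knob: I'll turn +101° so the jaws close across the rail.

```bash
python3 -m creep '[{"wx":7,"wy":0,"wz":0,"dx":-0.02,"dy":-0.003,"dz":0.005,"jaw":0.5},{"wx":14,"wy":0,"wz":0,"dx":-0.05,"dy":-0.01,"dz":0.015,"jaw":0.7},{"wx":21,"wy":0,"wz":0,"dx":-0.065,"dy":-0.025,"dz":0.03,"jaw":0.7},{"wx":28,"wy":0,"wz":0,"dx":-0.065,"dy":-0.045,"dz":0.045,"jaw":0.7},{"wx":35,"wy":0,"wz":0,"dx":-0.065,"dy":-0.065,"dz":0.05,"jaw":0.7},{"wx":42,"wy":0.3,"wz":0,"dx":-0.065,"dy":-0.085,"dz":0.05,"jaw":0.7},{"wx":49,"wy":0.3,"wz":0,"dx":-0.065,"dy":-0.105,"dz":0.05,"jaw":0.7},{"wx":56,"wy":0.4,"wz":0,"dx":-0.065,"dy":-0.125,"dz":0.05,"jaw":0.7},{"wx":63,"wy":0.5,"wz":0.3,"dx":-0.065,"dy":-0.145,"dz":0.05,"jaw":0.7},{"wx":70,"wy":0.5,"wz":0.3,"dx":-0.065,"dy":-0.165,"dz":0.05,"jaw":0.7}]'
cat > kn.py <<'E'
from h import *
import sys
o=st();k=[float(v) for v in sys.argv[1:3]]
for z in map(float,sys.argv[4:]): rel([k[0],k[1],z],down(float(sys.argv[3])),o)
E
python3 kn.py .5910 .1945 -10.9 .2 .12
```

```text
clock: 11.5
tcp_pos: [0.559, 0.1949, 0.2331]
tcp_rot: [-0.122, 0.695, 0.12, 0.698]
ft_force: [0.3, 1.1, -0.4]
grip_width: 0.846
t 11.5 tcp [0.559  0.1949 0.2331] toolx [ 0.005 -0.002 -1.   ] z yaw 19.78 q [ 0.15  0.11  1.71 -0.    1.32 -0.2 ] F [ 0.3  1.1 -0.4] grip 0.846
d [ 0.0333 -0.0111  0.0299] w [30.68  0.26  0.14] rows>= 4.3
d [ 0.1133 -0.0108  0.0296] w [30.68  0.26  0.14] rows>= 4.3
```

```bash
python3 -m creep '[{"wx":7,"wy":0,"wz":0,"dx":0,"dy":-0.004,"dz":0.008,"jaw":0.7},{"wx":14,"wy":0,"wz":0,"dx":0.01,"dy":-0.008,"dz":0.016,"jaw":0.7},{"wx":21,"wy":0,"wz":0,"dx":0.02,"dy":-0.011,"dz":0.024,"jaw":0.7},{"wx":28,"wy":0.2,"wz":0,"dx":0.03,"dy":-0.011,"dz":0.03,"jaw":0.7},{"wx":30.7,"wy":0.2,"wz":0,"dx":0.04,"dy":-0.011,"dz":0.03,"jaw":0.7},{"wx":30.7,"wy":0.2,"wz":0,"dx":0.04,"dy":-0.011,"dz":0.03,"jaw":0.7}]'
python3 - <<'E'
from h import *
from plant import camera
camera("top");st()
c=camera("wrist");pickle.dump(c,open("wrist9.pkl","wb"));cv2.imwrite("pics/wrist9.png",c["color"][:,:,::-1])
c=camera("top");pickle.dump(c,open("top9.pkl","wb"));cv2.imwrite("pics/top9.png",c["color"][:,:,::-1])
E
```

```text
clock: 12.0
tcp_pos: [0.59, 0.1944, 0.1912]
tcp_rot: [0.066, 0.705, -0.069, 0.703]
ft_force: [0.3, -1.2, -0.5]
grip_width: 0.848
t 12.05 tcp [0.5904 0.1945 0.1923] toolx [-0.001 -0.003 -1.   ] z yaw -10.85 q [ 0.14  0.22  1.66 -0.    1.26  0.33] F [-0.6  0.1  1. ] grip 0.848
```

View pics/wrist9.png

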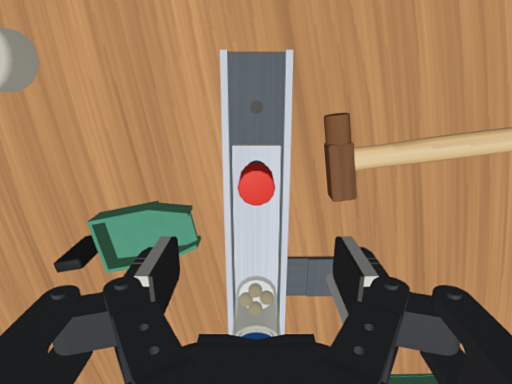

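View pics/top9.png

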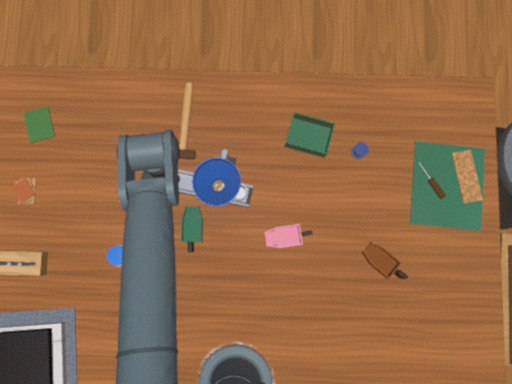

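The wrist view shows all four balls in tube A at (256,299), the scoop standing flat at (145,238), the knob top at (256,186) and the next hole at (256,106). The rail runs straight up the image, so the yaw is aligned. I'll measure the knob.

```bash
python3 - <<'E'
from h import *
np.set_printoptions(precision=4,suppress=True)
W=cam("wrist9")
hs=cv2.cvtColor(W["color"],cv2.COLOR_RGB2HSV);m=((hs[:,:,0]<8)|(hs[:,:,0]>172))&(hs[:,:,1]>150)&(hs[:,:,2]>190);ys,xs=np.nonzero(m[150:220,230:290]);
(cx,cy),r=cv2.minEnclosingCircle(np.c_[xs+230,ys+150].astype(np.float32));print(cx,cy,r)
print("knob",onz(W,(cx,cy),.095),"hole",onz(W,(256.5,106),.025))
print("tubeA balls",onz(W,(256,299),.05))
E
python3 kn.py .5905 .1945 -10.9 .061
```

```text
256.0 187.5 18.007041931152344
knob [0.5915 0.1958 0.095 ] hole [0.6033 0.2545 0.025 ]
tubeA balls [0.5663 0.0637 0.05  ]
t 12.15 tcp [0.5912 0.1947 0.1941] toolx [ 0.002 -0.002 -1.   ] z yaw -10.85 q [ 0.14  0.22  1.66 -0.    1.26  0.33] F [ 0.5 -0.4 -0.4] grip 0.849
d [ 1.331e-01 -1.000e-04 -1.000e-03] w [0.05 0.14 0.1 ] rows>= 3.2
```

```bash
python3 -m creep '[{"wx":0,"wy":0,"wz":0,"dx":0.03,"dy":0.001,"dz":0,"jaw":0.7},{"wx":0,"wy":0,"wz":0,"dx":0.065,"dy":0.001,"dz":0,"jaw":0.7},{"wx":0,"wy":0,"wz":0,"dx":0.1,"dy":0.001,"dz":0,"jaw":0.5},{"wx":0,"wy":0,"wz":0,"dx":0.122,"dy":0.001,"dz":0,"jaw":0.3},{"wx":0,"wy":0,"wz":0,"dx":0.132,"dy":0.001,"dz":0,"jaw":0.1},{"wx":0,"wy":0,"wz":0,"dx":0.132,"dy":0.001,"dz":0,"jaw":0},{"wx":0,"wy":0,"wz":0,"dx":0.132,"dy":0.001,"dz":0,"jaw":-0.3},{"wx":0,"wy":0,"wz":0,"dx":0.132,"dy":0.001,"dz":0,"jaw":-1},{"wx":0,"wy":0,"wz":0,"dx":0.132,"dy":0.001,"dz":0,"jaw":-1},{"wx":0,"wy":0,"wz":0,"dx":0.132,"dy":0.001,"dz":0,"jaw":-1}]' 70
python3 -m creep '[{"wx":0,"wy":0,"wz":0,"dx":0,"dy":0,"dz":0,"jaw":-1},{"wx":0,"wy":0,"wz":0,"dx":0,"dy":0,"dz":0,"jaw":-1},{"wx":0,"wy":0,"wz":0,"dx":0,"dy":0,"dz":0,"jaw":-1}]'
python3 snap.py 10; python3 -c "
from h import *
st()"
```

```text
clock: 12.98
tcp_pos: [0.5908, 0.1958, 0.0637]
tcp_rot: [0.066, 0.704, -0.067, 0.704]
ft_force: [-6.9, 1.6, 0.1]
grip_width: 0.33
clock: 13.23
tcp_pos: [0.5908, 0.1961, 0.0654]
tcp_rot: [0.066, 0.704, -0.067, 0.704]
ft_force: [-5.1, -0.1, 0.3]
grip_width: 0.326
t 13.33 tcp [0.5908 0.1961 0.0652] toolx [ 0.    -0.002 -1.   ] z yaw -10.79 q [ 0.14  0.38  1.72 -0.    1.04  0.33] F [-5.2  0.6 -0.9] grip 0.328
```

View pics/s10.png

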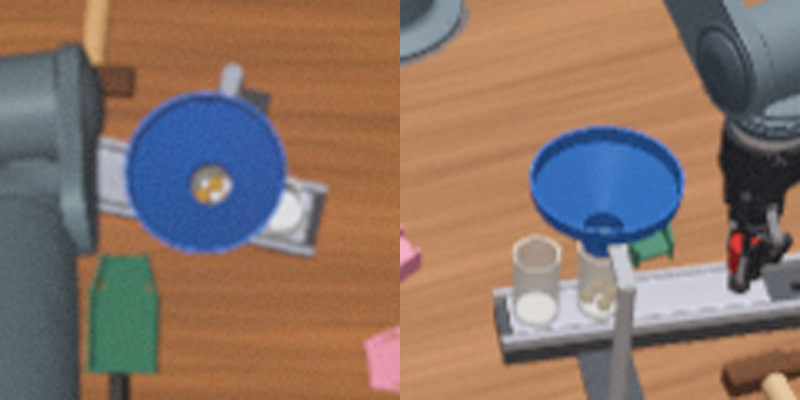

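The knob is gripped at an opening of 0.33, about 28–30 mm. There is a small -5 N side load, so I'll ease it as I pull up about 15 mm.

```bash
python3 -m creep '[{"wx":0,"wy":0,"wz":0,"dx":0,"dy":0,"dz":-0.001,"jaw":-1},{"wx":0,"wy":0,"wz":0,"dx":-0.003,"dy":0,"dz":-0.001,"jaw":-1},{"wx":0,"wy":0,"wz":0,"dx":-0.006,"dy":0,"dz":-0.001,"jaw":-1},{"wx":0,"wy":0,"wz":0,"dx":-0.009,"dy":0,"dz":-0.001,"jaw":-1},{"wx":0,"wy":0,"wz":0,"dx":-0.012,"dy":0,"dz":-0.001,"jaw":-1},{"wx":0,"wy":0,"wz":0,"dx":-0.015,"dy":0,"dz":-0.001,"jaw":-1},{"wx":0,"wy":0,"wz":0,"dx":-0.015,"dy":0,"dz":-0.001,"jaw":-1}]'
python3 snap.py 11; python3 -c "
from h import *
st()"
```

```text
clock: 13.92
tcp_pos: [0.5907, 0.1963, 0.0807]
tcp_rot: [0.066, 0.703, -0.067, 0.705]
ft_force: [4.0, -0.5, -7.7]
grip_width: 0.331
t 14.02 tcp [0.5907 0.1963 0.0803] toolx [ 0.002 -0.001 -1.   ] z yaw -10.79 q [ 0.14  0.35  1.72 -0.    1.06  0.33] F [ 6.  -0.3 -6.8] grip 0.332
```

View pics/s11.png

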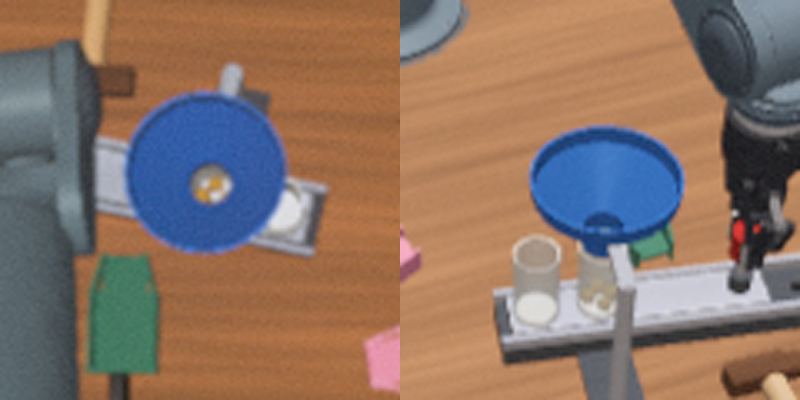

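A pull of about 7 N at a rise of 15 mm puts the plunger at roughly 0.020, so the pin is clear. I'll slide 60 mm along tool y.

```bash
python3 -m creep '[{"wx":0,"wy":0,"wz":0,"dx":0,"dy":0.004,"dz":0.0005,"jaw":-1},{"wx":0,"wy":0,"wz":0,"dx":0,"dy":0.012,"dz":0.0005,"jaw":-1},{"wx":0,"wy":0,"wz":0,"dx":0,"dy":0.022,"dz":0.0005,"jaw":-1},{"wx":0,"wy":0,"wz":0,"dx":0,"dy":0.032,"dz":0.0005,"jaw":-1},{"wx":0,"wy":0,"wz":0,"dx":0,"dy":0.042,"dz":0.0005,"jaw":-1},{"wx":0,"wy":0,"wz":0,"dx":0,"dy":0.051,"dz":0.0005,"jaw":-1},{"wx":0,"wy":0,"wz":0,"dx":0,"dy":0.057,"dz":0.0005,"jaw":-1},{"wx":0,"wy":0,"wz":0,"dx":0,"dy":0.06,"dz":0.0005,"jaw":-1},{"wx":0,"wy":0,"wz":0,"dx":0,"dy":0.06,"dz":0.0005,"jaw":-1}]'
python3 snap.py 12; python3 -c "
from h import *
o=st()
print((o['tcp_pos'][:2]-[.5907,.1963])@[.189,.982])"
```

```text
clock: 14.77
tcp_pos: [0.6023, 0.2565, 0.0802]
tcp_rot: [0.066, 0.703, -0.066, 0.705]
ft_force: [1.5, 1.2, -8.5]
grip_width: 0.328
t 14.87 tcp [0.6022 0.2558 0.0802] toolx [ 0.002 -0.    -1.   ] z yaw -10.79 q [ 0.23  0.42  1.63 -0.    1.09  0.42] F [ 1.9  0.9 -7.9] grip 0.328
0.06057826529235614
```

View pics/s12.png

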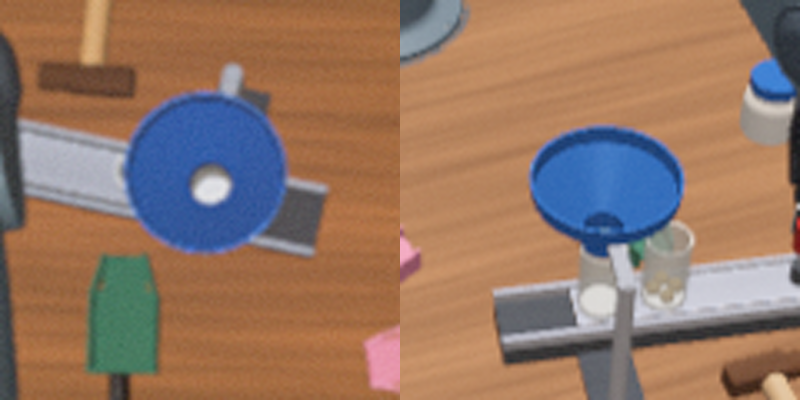

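Tube B is now under the funnel: its empty white floor shows in the throat at (211,187), and tube A with the balls has moved to (665,290). I'll push down, correcting 0.5 mm.

```bash
python3 -m creep '[{"wx":0,"wy":0,"wz":0,"dx":0.003,"dy":-0.0005,"dz":0,"jaw":-1},{"wx":0,"wy":0,"wz":0,"dx":0.006,"dy":-0.0005,"dz":0,"jaw":-1},{"wx":0,"wy":0,"wz":0,"dx":0.009,"dy":-0.0005,"dz":0,"jaw":-1},{"wx":0,"wy":0,"wz":0,"dx":0.012,"dy":-0.0005,"dz":0,"jaw":-1},{"wx":0,"wy":0,"wz":0,"dx":0.015,"dy":-0.0005,"dz":0,"jaw":-1},{"wx":0,"wy":0,"wz":0,"dx":0.018,"dy":-0.0005,"dz":0,"jaw":-1},{"wx":0,"wy":0,"wz":0,"dx":0.02,"dy":-0.0005,"dz":0,"jaw":-1},{"wx":0,"wy":0,"wz":0,"dx":0.021,"dy":-0.0005,"dz":0,"jaw":-1},{"wx":0,"wy":0,"wz":0,"dx":0.021,"dy":-0.0005,"dz":0,"jaw":-1}]'
python3 -c "
from h import *
o=st()
print((o['tcp_pos'][:2]-[.5907,.1963])@[.189,.982])"
```

```text
clock: 15.62
tcp_pos: [0.6022, 0.2554, 0.0595]
tcp_rot: [0.066, 0.703, -0.066, 0.705]
ft_force: [-3.1, 0.9, 2.4]
grip_width: 0.329
t 15.62 tcp [0.6022 0.2554 0.0595] toolx [ 0.002 -0.    -1.   ] z yaw -10.79 q [ 0.23  0.45  1.64 -0.    1.05  0.42] F [-3.1  0.9  2.4] grip 0.329
0.060182196975818295
```

The pin went in; the force of 2.4 N rules out a tip jammed on the rail. I'll press on until it bottoms.

```bash
python3 -m creep '[{"wx":0,"wy":0,"wz":0,"dx":0.001,"dy":0,"dz":0,"jaw":-1},{"wx":0,"wy":0,"wz":0,"dx":0.002,"dy":0,"dz":0,"jaw":-1},{"wx":0,"wy":0,"wz":0,"dx":0.002,"dy":0,"dz":0,"jaw":-1},{"wx":0,"wy":0,"wz":0,"dx":0.002,"dy":0,"dz":0,"jaw":-1}]'
python3 -c "
from h import *
o=st()"
```

```text
clock: 15.95
tcp_pos: [0.6022, 0.2554, 0.0577]
tcp_rot: [0.066, 0.703, -0.066, 0.705]
ft_force: [-4.8, 1.3, 3.3]
grip_width: 0.332
t 15.95 tcp [0.6022 0.2554 0.0577] toolx [ 0.002 -0.    -1.   ] z yaw -10.78 q [ 0.23  0.45  1.64 -0.    1.05  0.42] F [-4.8  1.3  3.3] grip 0.332
```

```bash
python3 -m creep '[{"wx":0,"wy":0,"wz":0,"dx":0.001,"dy":0,"dz":-0.0005,"jaw":-1},{"wx":0,"wy":0,"wz":0,"dx":0.002,"dy":0,"dz":-0.0005,"jaw":-1},{"wx":0,"wy":0,"wz":0,"dx":0.002,"dy":0,"dz":-0.0005,"jaw":-1},{"wx":0,"wy":0,"wz":0,"dx":0.002,"dy":0,"dz":-0.0005,"jaw":-1}]'
python3 -c "
from h import *
o=st()"
```

```text
clock: 16.28
tcp_pos: [0.6023, 0.2556, 0.0576]
tcp_rot: [0.066, 0.703, -0.066, 0.705]
ft_force: [-7.8, -0.4, 10.7]
grip_width: 0.329
t 16.28 tcp [0.6023 0.2556 0.0576] toolx [ 0.003 -0.    -1.   ] z yaw -10.78 q [ 0.23  0.45  1.64 -0.    1.05  0.42] F [-7.8 -0.4 10.7] grip 0.329
```

The travel stopped at z = 0.0576 while the force jumped to 10.7 N, so the knob is on its housing. Final visual check.

```bash
python3 - <<'E'
from h import *
from plant import camera
a=camera("scene")["color"][:,:,::-1];w=camera("wrist")["color"][:,:,::-1]
r=lambda i:cv2.resize(i,(400,400),interpolation=cv2.INTER_CUBIC)
cv2.imwrite("pics/f.png",np.hstack([r(a[130:250,260:380]),cv2.resize(w,(400,400))]))
st()
E
```

```text
t 16.38 tcp [0.6023 0.2557 0.0576] toolx [ 0.003 -0.    -1.   ] z yaw -10.77 q [ 0.23  0.45  1.64 -0.    1.05  0.42] F [-7.7  0.7 10.7] grip 0.334
```

View pics/f.png

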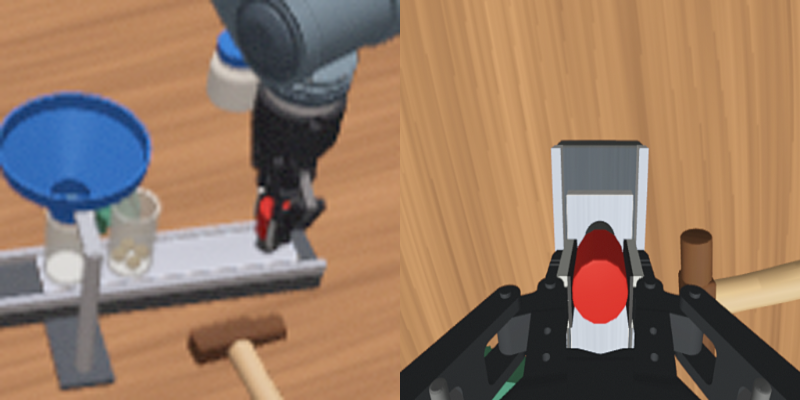

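The knob at (600,290) in the wrist half is gripped and down. The balls are in tube A at (132,258), and tube B at (65,265) is empty under the funnel. I'll hand in.

```bash
python3 -c "
from plant import finish_job
print(finish_job())"
```

```text
the job is handed in; nothing more can be done
None
```

I poured the four balls through the funnel into tube A and set the scoop back on the clear table. Then I pulled the knob up, slid the carriage to the next hole, pushed the knob down and handed the job in at about 16.4 s while still gripping and pressing it.

**Last checks**
- **Balls and tubes:** after the pour the wrist view showed all four balls in tube A. The final scene view shows balls there, with tube B empty under the funnel.
- **Carriage:** it is about 60 mm along, by how far the tool moved. The plant gives no direct reading of it.
- **Knob:** it stopped firmly with 10.7 N upward and 7.7 N sideways on the gripper. I inferred that the pin is home from this stop and from the 22.7 mm it travelled down, against about 20 mm expected; I could not measure it directly.
- **Scoop:** the wrist picture before the knob work showed it standing flat. In the final view it is mostly hidden.

Nothing failed. The only disagreements were a few millimetres between cameras and one early move that was refused because of missing keys; I retyped it. I saw no sign of the jar, tin, mallet or spool having moved in the pictures, but I did not measure them again.

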